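# Stamp the last packs and hang up the empty baskets

## Task

Finish the packing table: stamp the two cardboard packs in the press, the tall one first and then the flat one: lay the pack flat in the bed, push the pedal down to its stop while it lies there and let the pedal up again, then put the pack in the grey tray; in the end both packs lie flat in the tray, side by side. Hang every white basket by its handle on the rack, one to a hook, hanging upright and no longer swaying; leave the other things on the table where they are.

Things in the scene. Friction and masses are not known exactly. Their poses are not given: they have to be found in the camera images.
- basket0: white plastic basket with a rigid arch handle, 140 high over all, about 0.14 kg. Open box 75 (x) by 100 (y) by 60 (z), wall 4; origin at the centre of its underside, z up, handle in its y-z plane. All baskets are alike; 2 or 3 are present (None if absent)
- basket0_grip (a point): centre of this basket's straight handle bar, 135 above its underside. The bar runs along the basket's y: 100 long (88 clear between the two uprights), 12 wide (x), 10 high (z)
- basket1: white plastic basket with a rigid arch handle, 140 high over all, about 0.14 kg. Open box 75 (x) by 100 (y) by 60 (z), wall 4; origin at the centre of its underside, z up, handle in its y-z plane. All baskets are alike; 2 or 3 are present (None if absent)
- basket1_grip (a point): centre of this basket's straight handle bar, 135 above its underside. The bar runs along the basket's y: 100 long (88 clear between the two uprights), 12 wide (x), 10 high (z)
- basket2: white plastic basket with a rigid arch handle, 140 high over all, about 0.14 kg. Open box 75 (x) by 100 (y) by 60 (z), wall 4; origin at the centre of its underside, z up, handle in its y-z plane. All baskets are alike; 2 or 3 are present (None if absent)
- basket2_grip (a point): centre of this basket's straight handle bar, 135 above its underside. The bar runs along the basket's y: 100 long (88 clear between the two uprights), 12 wide (x), 10 high (z)
- rack: fixed grey and steel hook rack, origin on the table below the middle hook. Two posts 18 square, 260 high, at x = +70, y = -235 and +235, carry a steel rail (16 thick, at x = +70, height 246, along y) from which three hooks reach to the rack's -x, 150 apart
- hook0 (a point): seat of the hook at y = -150 in the rack's frame: where the centre of a hung handle bar rests, height 234. The hook, an 8 thick round bar in the rack's x-z plane, is lowest here (its middle line 9 below this point), climbs to the rail at x = +70; its upturned tip is at x = -30, top at 266. A handle goes over the tip from -x and down, square to the hook
- hook1 (a point): seat of the hook at y = 0 in the rack's frame: where the centre of a hung handle bar rests, height 234. The hook, an 8 thick round bar in the rack's x-z plane, is lowest here (its middle line 9 below this point), climbs to the rail at x = +70; its upturned tip is at x = -30, top at 266. A handle goes over the tip from -x and down, square to the hook
- hook2 (a point): seat of the hook at y = +150 in the rack's frame: where the centre of a hung handle bar rests, height 234. The hook, an 8 thick round bar in the rack's x-z plane, is lowest here (its middle line 9 below this point), climbs to the rail at x = +70; its upturned tip is at x = -30, top at 266. A handle goes over the tip from -x and down, square to the hook
- press: fixed grey bench stamp press, base 150 (x) by 230 (y, from -125 to +105) by 16 high; origin at the centre of its underside. Its bed is on the +y half, its pedal on the -y half, the stamp housing (91 high, face at x = +61) behind the bed
- bed (a point): centre of the bed's floor, 20 above the table, axes as the press. The bed is a shallow open-topped pocket 121 long (x) by 60 wide (y); its side walls stand 14 over the floor, the front lip 8, the back is the stamp housing. A pack goes in with its long side along the press's x, either way round
- pedal (a joint): angle of the sprung pedal (rad): 0 up, 0.22 at its stop (about 10 N at the pad). It is hinged at its +x end, its -x end stands up and is pushed down
- pedal_pad (a point): middle of the pedal's rubber tread on its top face, 95 from the hinge, 65 above the table when up, 45 when at the stop; the plate is 125 long (x) by 74 wide (y)
- tall_pack: plain cardboard pack, the taller of two: 110 (x) by 50 (y) by 45 high (z), paper label on top, about 0.16 kg, origin at the centre of its underside, z up
- flat_pack: plain cardboard pack, the flatter of two: 110 (x) by 50 (y) by 32 high (z), paper label on top, about 0.12 kg, origin at the centre of its underside, z up
- tray: fixed open grey tray, 140 (x) by 220 (y), walls 28 high and 5 thick, floor 5; origin at the centre of its underside. Both packs fit side by side, long sides along the tray's x
- tape: the bystander: roll of paper tape lying flat, 90 across, 30 high; origin at the centre of its underside, z up. Leave it where it stands
- carton: the bystander: small carton 90 x 60 x 35; origin at the centre of its underside, z up. Leave it where it stands
- bottle: the bystander: clear bottle 56 across, 150 high; origin at the centre of its underside, z up. Leave it where it stands
- mug: the bystander: white mug 76 across, 85 high; origin at the centre of its underside, z up. Leave it where it stands
- stapler: the bystander: stapler 150 long, 55 high; origin at the centre of its underside, z up. Leave it where it stands
- sleeves: the bystander: stack of paper sleeves 55 x 75 x 28; origin at the centre of its underside, z up. Leave it where it stands
- chopsticks: the bystander: bundle of wooden chopsticks 200 x 30 x 12; origin at the centre of its underside, z up. Leave it where it stands
Not all that is in view belongs to the job. Leave any blue look-alike of the basket2 alone.

How it is judged:
By the outcome, as a careful person would: the job done as asked, in the order asked, and still so for the second after the job is handed in, with the robot touching nothing.
Of basket0, basket1, basket2 only 2 to 3 are there at a start; the rules pass over those that are not, and their reading is None.
At some moment in a run one of tall_pack, flat_pack, basket0, basket1, basket2 may be knocked a few centimetres aside while the robot is not near it.
It also fails if it takes over 210 s, if anything falls off the work surface, if the arm or the gripper's body presses on something with over 40 N, if the wrist force passes 120 N, or if a joint passes its speed limit or range.

## Robot

A 6-joint arm with a two-finger parallel gripper is mounted at the origin on the work surface. World frame = base frame: x ahead of the robot, y to its left, z up, the work surface at z = 0. Lengths are in mm, angles in rad, forces in N, time in s.
With the tool pointing down it reaches from about 275 to 1000 mm from the base axis. Payload 8.4 kg.
Tool frame: the origin (TCP) lies between the finger pads; the fingertips stand 17 mm ahead of it and the grasp point (between the pads) lies 2 mm behind it; z points along the fingers, y is the line along which they close (so a half turn about z gives the same grasp; the last joint's range is limited). The gripper opens to 85 mm and grips with 20 to 120 N. Pads are 22 mm wide; open, the fingers measure 114 mm over their backs; the gripper's body (76 mm by 85 mm) begins 54 mm behind the grasp point. The pads swing forward as they close: fully open they stand 13 mm farther back than shut.
Start: joints at [-1.171, 0.353, 1.633, -0, 1.155, -0.002], TCP at [244.421, -575.227, 248.281] pointing down, gripper open.
Joint ranges: [-2.63, 2.63], [-0.92, 2.1], [0.06, 2.66], [-1.3, 4.44], [0, 2.69], [-3.02, 3.02]. Speed limits (rad/s): [2.22, 2.22, 2.79, 3.14, 3.14, 3.14].

## Interface

Orientations are given as [roll, pitch, yaw] about the fixed x, y, z axes, in that order (R = Rz(yaw) Ry(pitch) Rx(roll)).
In Python, from rig import sense, grab_frame, sign_off gives the robot as it stands. The module is installed in compiled form; this text tells all that it offers.
- The arm moves only by the tool send_rows, never from a script. Its argument "moves" is a list that holds one entry, the list of rows, each a list of 7 numbers: the shift along the world's x, y, z in m, then the turn, a rotation vector about the world's x, y, z in rad, then the opening, from -1 (shut) to 1 (fully open). In form: [[[dx, dy, dz, rx, ry, rz, jaw], ...]]. A call has 1 to 10 rows; each row shifts and turns the commanded pose from where the row before left it; what a row does not reach is not made up. A row lasts 1/10 s, in which the tool goes at most 50 mm and 8.59 degrees, less where a joint would pass 70% of its speed; a pose out of reach is approached as far as the arm can. A call with a gripper value outside its range is refused whole. The fingers move at their own pace and stop on an object; "grip_force" is the grip in N (left out, the last holds). Time passes only in rows, so rows that do not move let the fingers close. It gives the time, the measured TCP pose, the force, the opening and the grip force at its end, in the units of the state.
- sense(): the state, without advancing time (a new reading comes with each control period).
- grab_frame(name): name is "scene" or "top"; returns a dict with "img" (384x512x3 uint8, red, green, blue), "mtx" (3x3 intrinsics, pixels), "rvec" (rotation vector, rad) and "tvec" (3), from world to camera coordinates, as OpenCV has them. Camera axes: x right, y down, z forward; pixel columns grow to the right and rows downward; lengths in mm; the calibration is good to about 2 mm. A picture is of the moment at which its call begins. There is no depth.
- sign_off(): hands the job in; it is judged then, once.
The state is a dict: "clock": time; "qpos": joint angles; "qvel": joint speeds; "joint_efforts": joint torques, N m; "eef_pos": TCP position; "tcp_rot": TCP orientation; "contact_force": force on the tool from outside, world axes, zero at the start; "wrist_torque": the same for the moment, N m; "opening": opening from 0.0 (shut) to 1.0 (fully open); "grasp_force": force on a finger pad.
Only numpy, scipy, OpenCV 4.12 (cv2) and the standard library are available. Lean on these libraries where they do the work, as an engineer would, in place of code of your own. Each camera call takes 0.05 s, during which the arm holds its last target. There are 200 camera calls.

## Working session

There is one attempt and no reset: what is moved stays moved. The work goes in short steps, Python scripts to look and compute and a tool call to move; the robot and the scene stay as the last step left them, time stands still between calls to the robot, and variables do not carry over. Pictures are saved under pics/ and viewed, at most 14 in all, crops included, and the job is handed in when it is done.

Besides the shell and the picture viewer there is one more tool, called by a JSON object that holds its "fn" and its "kwargs", one argument or row to a line. send_rows: Moves the arm, as the interface text tells. Its arguments: {"type":"object","properties":{"moves":{"type":"array"},"grip_force":{"type":"number"}},"required":["moves"]}

```bash
mkdir -p pics; cat > h.py <<'E'
import numpy as np, cv2
from rig import sense, grab_frame, sign_off
def snap(n):
    f=grab_frame(n); R=cv2.Rodrigues(np.array(f["rvec"],float))[0]
    f["R"]=R; f["t"]=np.array(f["tvec"],float).ravel(); f["K"]=np.array(f["mtx"],float); return f
def ray(f,u,v):
    d=f["R"].T@np.linalg.inv(f["K"])@np.array([u,v,1.]); return -f["R"].T@f["t"], d
def onz(f,u,v,z):
    c,d=ray(f,u,v); return c+d*(z-c[2])/d[2]
def proj(f,p):
    return cv2.projectPoints(np.array(p,float).reshape(-1,3),np.array(f["rvec"],float),f["t"],f["K"],None)[0].reshape(-1,2)
def save(f,name,box=None,s=1.5):
    im=f["img"][...,::-1]
    if box: im=im[box[1]:box[3],box[0]:box[2]]
    cv2.imwrite("pics/"+name,cv2.resize(im,None,fx=s,fy=s,interpolation=cv2.INTER_CUBIC))
E
python3 - <<'E'
from h import *
for n in ("scene","top"):
    f=snap(n); save(f,n+"0.png"); print(n,f["K"].tolist(),-f["R"].T@f["t"],f["R"].tolist())
    np.savez(""+n+"0.npz",**{k:f[k] for k in("img","mtx","rvec","tvec")})
print(sense())
E
```

```text
scene [[395.28530610262663, 0.0, 263.1171342085197], [0.0, 395.28530610262663, 196.02432900115943], [0.0, 0.0, 1.0]] [1183.13820658 -424.22994024 1524.82030461] [[0.5685261349733688, 0.8225159849993048, -0.01566806538363774], [0.6928086611770122, -0.48896835834881264, -0.5300246254012948], [-0.44361491504497286, 0.2904778803184339, -0.8478374892603836]]
top [[493.9437654910901, 0.0, 249.46687159563774], [0.0, 493.9437654910901, 196.14589919292658], [0.0, 0.0, 1.0]] [ 187.04427754   36.81483605 1870.97746545] [[0.02179952742120861, -0.9997444819181562, 0.005979254001029818], [-0.9856479576956132, -0.022492787796402625, -0.1673086309417782], [0.16740037065275004, -0.0022461904066381766, -0.9858864389644373]]
{'clock': 0.1, 'qpos': array([-1.17143867e+00,  3.53581970e-01,  1.63405083e+00,  2.61074089e-06,
        1.15522010e+00, -2.40455014e-03]), 'qvel': array([-0.00178259, -0.00062586, -0.00253019,  0.00085797,  0.00089503,
       -0.00078352]), 'joint_efforts': array([-3.70793323e-04, -6.06356192e+01, -3.42820716e+01, -7.10353470e-05,
        3.99601602e-03, -1.11848135e-05]), 'eef_pos': array([ 244.24006786, -574.85844459,  247.63864609]), 'tcp_rot': array([-3.14033241e+00, -5.41752068e-06,  4.01761149e-01]), 'contact_force': array([ 0.27989171, -0.10869191, -0.12542634]), 'wrist_torque': array([0.01195767, 0.02852571, 0.01144972]), 'grasp_force': 0.0, 'opening': 1.0001470109687014}
```

View pics/scene0.png

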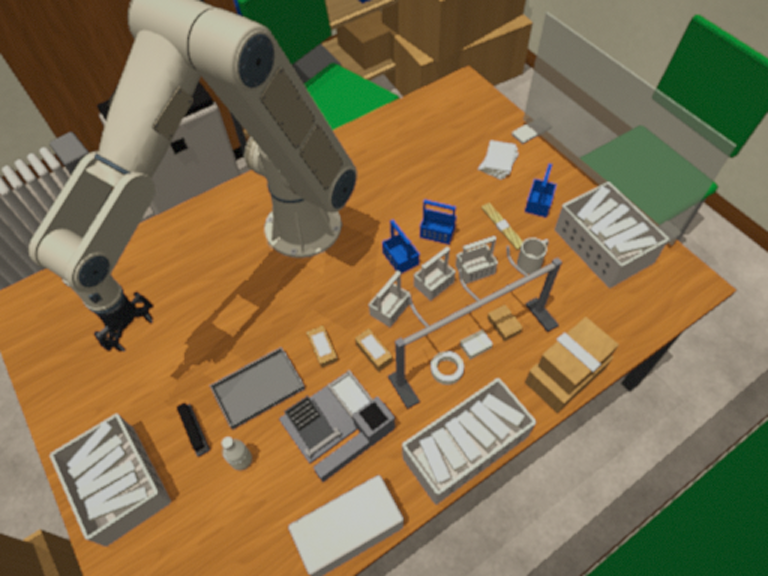

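View pics/top0.png

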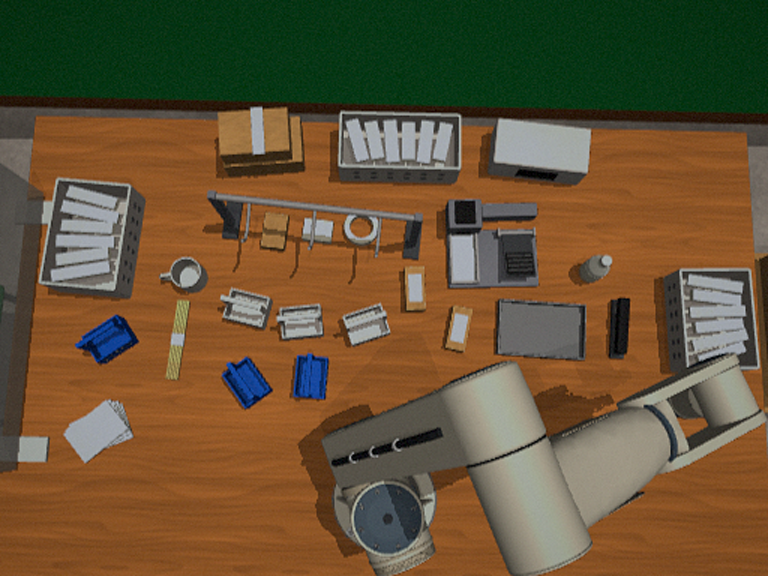

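The scene view shows three white baskets (around 390,300 / 435,275 / 478,260), packs at (321,346) and (375,349), the tray at (258,388) and the press at (340,420). The top view shows the same, with packs at (415,288) and (459,328). Next I'll enlarge both.

```bash
python3 - <<'E'
from h import *
f=snap("top"); save(f,"topc.png",(132,118,398,278),3)
f=snap("scene"); save(f,"scc.png",(130,150,390,330),3)
E
```

```text
(no output)
```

View pics/topc.png

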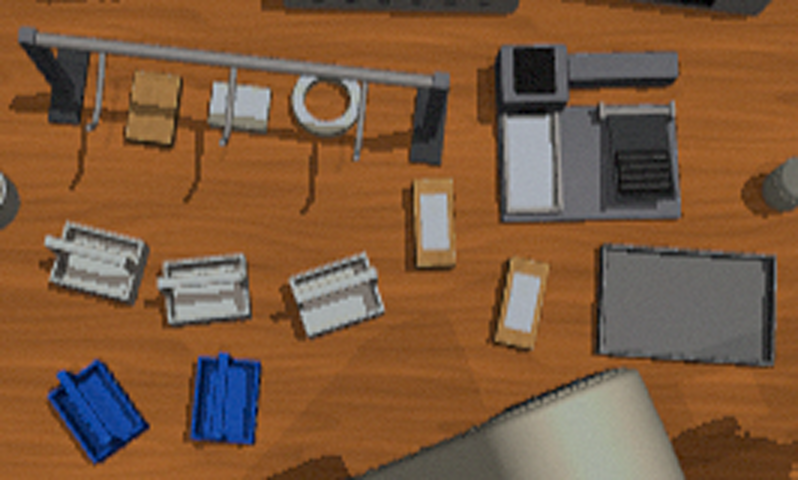

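View pics/scc.png

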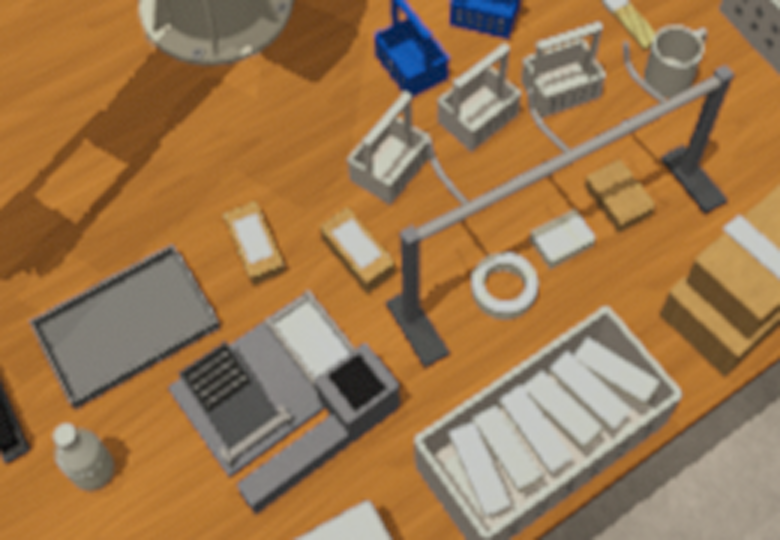

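The top crop shows the packs at about (433,224) and (521,303), the tray at (685,305) and the press base at x 497–680. The scene crop shows basket handles with bars at about (377,126), (480,75) and (565,40). I'll measure the labels by mask, triangulate them, and zoom in on the baskets.

```bash
cat >> h.py <<'E'
def tri(f,p,g,q):
    c1,d1=ray(f,*p); c2,d2=ray(g,*q)
    A=np.stack([d1,-d2],1); s=np.linalg.lstsq(A,c2-c1,rcond=None)[0]
    a=c1+d1*s[0]; b=c2+d2*s[1]; return (a+b)/2, np.linalg.norm(a-b)
def white(f,lo=150,sat=45):
    im=f["img"].astype(int); return ((im.min(2)>lo)&(im.max(2)-im.min(2)<sat)).astype(np.uint8)
def blobs(f,box,lo=150,amin=25,sat=45):
    m=white(f,lo,sat); k=np.zeros_like(m); k[box[1]:box[3],box[0]:box[2]]=1; m&=k
    out=[]
    for c in cv2.findContours(m,cv2.RETR_EXTERNAL,cv2.CHAIN_APPROX_NONE)[0]:
        M=np.zeros_like(m); cv2.drawContours(M,[c],-1,1,-1); a=M.sum()
        if a<amin: continue
        ys,xs=np.nonzero(M); out.append((a,(xs.mean(),ys.mean()),cv2.minAreaRect(c)))
    return out
E
python3 - <<'E'
from h import *
t=snap("top"); s=snap("scene")
print("top");  [print(np.round(np.r_[b[0],b[1],b[2][1],b[2][2]],1)) for b in blobs(t,(132,170,330,250))]
print("scene");[print(np.round(np.r_[b[0],b[1],b[2][1],b[2][2]],1)) for b in blobs(s,(130,150,390,330))]
P=lambda u,v:(132+u/3,118+v/3)
for n,(u,v),z in [("postL",(27,34),260),("postR",(441,79),260),("trayTL",(604,246),28),("trayTR",(774,257),28),("trayBR",(771,365),28),("trayBL",(597,355),28),
  ("baseBL",(498,218),16),("baseBR",(680,218),16),("bedTL",(503,115),34),("bedBL",(506,212),34),("bedBR",(558,212),34),("housTL",(500,47),91),("housBL",(501,102),91),("housBR",(566,100),91),("housTR",(567,45),91),("padL",(616,172),65),("padR",(668,172),65),
  ("tip0",(93,127),266),("tip1",(223,143),266),("tip2",(357,157),266)]:
    print(n,np.round(onz(t,*P(u,v),z)[:2],1))
a=cv2.resize(t["img"][185:235,142:265,::-1],None,fx=6,fy=6,interpolation=cv2.INTER_CUBIC)
b=cv2.resize(s["img"][154:220,242:335,::-1],None,fx=4.5,fy=4.5,interpolation=cv2.INTER_CUBIC)
c=np.zeros((600,800,3),np.uint8); c[:300,:738]=a; c[300:597,:b.shape[1]]=b
cv2.imwrite("pics/bk.png",c)
E
```

```text
top
[ 90.  200.4 220.9   4.4  19.3  83.7]
[149.  242.8 222.3   7.6  20.6  71.6]
[ 44.  164.2 213.   21.7   3.1   9. ]
[157.  305.8 218.4   8.6  17.8  11.3]
[119.  241.3 212.3   7.2  27.5  80.5]
[154.  198.8 211.4   7.8  27.4  82.9]
[193.  163.1 203.4  31.    9.5  14. ]
[154.  276.3 191.3  17.5   8.4  86.2]
[245.  308.4 178.2  17.   14.   90. ]
scene
[203.  246.8 325.1  29.   12.   -0. ]
[ 37.  151.  294.4   4.9   6.4  45. ]
[3214.   311.6  289.9   41.2   81.4   54.5]
[337.  233.4 262.7  22.8  15.   53.1]
[327.  298.  244.   19.8  19.8  45. ]
[130.  248.4 230.7  15.6   8.2  49.4]
[155.  381.5 230.9  24.    7.2  41.4]
[164.  317.8 228.9   9.8  17.   63.4]
[124.  213.9 229.1  15.    8.3  66.8]
[ 52.  292.1 215.4   1.2  49.6  62.6]
[113.  259.8 202.6  10.5  14.1  33.7]
[ 51.  258.6 189.1   2.3  20.6  40.6]
[ 95.  289.2 185.7   9.2  13.4  45. ]
[ 81.  316.6 176.2   6.9  15.3  69.4]
[ 45.  289.9 171.5   2.2  20.   53.1]
[ 55.  319.4 161.5   2.5  20.2  71.6]
[ 45.  179.3 155.5  13.    4.8  68.2]
postL [681.3 404.8]
postR [639.9 -62.5]
trayTL [ 492.4 -284.9]
trayTR [ 483.3 -499.3]
trayBR [ 347. -492.]
trayBL [ 354.6 -275.3]
baseBL [ 527.5 -152.2]
baseBR [ 532.8 -384.2]
bedTL [ 657.8 -156.1]
bedBL [ 532.1 -160.5]
bedBR [ 533.6 -226.1]
housTL [ 730.3 -145.9]
housBL [ 659.7 -147.5]
housBR [ 664.2 -228. ]
housTR [ 734.8 -229.5]
padL [ 580.1 -294.1]
padR [ 581.6 -358.9]
tip0 [574.  323.9]
tip1 [559.2 179. ]
tip2 [546.7  30. ]
```

View pics/bk.png

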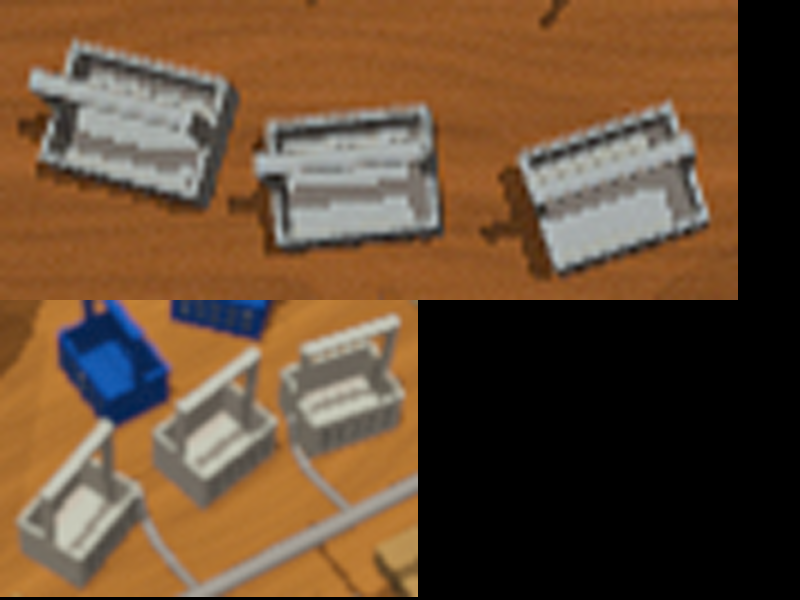

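The zoom shows three white baskets. Bar ends in the top strip are A (33,80)-(199,121), B (257,165)-(432,155) and C (535,185)-(692,147). Next I'll triangulate the bars and labels, and measure the bed and tray more precisely.

```bash
python3 - <<'E'
from h import *
t=snap("top"); s=snap("scene")
for n,p,q in [("p1",(276.3,191.3),(248.4,230.7)),("p2",(305.8,218.4),(213.9,229.1))]: print(n,np.round(tri(t,p,s,q),1) if 0 else [np.round(x,1) for x in tri(t,p,s,q)])
Q=lambda u,v:(142+u/6,185+v/6)
for n,a,b,q in [("A",(33,80),(199,121),(319.4,161.5)),("B",(257,165),(432,155),(289.9,171.5)),("C",(535,185),(692,147),(258.6,189.1))]:
    m=tri(t,Q((a[0]+b[0])/2,(a[1]+b[1])/2),s,q)
    A=onz(t,*Q(*a),140)[:2];B=onz(t,*Q(*b),140)[:2]; d=A-B
    print(n,np.round(m[0],1),round(m[1],1),"z140 mid",np.round((A+B)/2,1),"len",round(np.hypot(*d),1),"yaw",round(np.arctan2(-d[0],d[1]),3))
for lo in (110,130):
    for f,box in((t,(290,150,325,195)),(s,(205,240,250,285))):
        for b in blobs(f,box,lo,100): print(lo,np.round(np.r_[b[0],b[1],b[2][1],b[2][2]],1), np.round(cv2.boxPoints(b[2]),1).tolist(), [np.round(onz(f,*c,20)[:2]).tolist() for c in cv2.boxPoints(b[2])])
for n,f,bl in(("top",t,[(276.3,191.3),(305.8,218.4)]),("scene",s,[(248.4,230.7),(213.9,229.1)])):
    for c in bl:
        m=white(f); k=np.zeros_like(m); x,y=map(int,c); k[y-13:y+14,x-13:x+14]=1
        ys,xs=np.nonzero(m&k); P=np.array([onz(f,a,b,40)[:2] for a,b in zip(xs,ys)]); w,v=np.linalg.eigh(np.cov(P.T)); d=v[:,1]; print(n,"label yaw",round(np.arctan(d[1]/d[0]),3),np.round(P.mean(0),1))
E
```

```text
p1 [array([516.9, -67. ,  51.4]), np.float64(0.9)]
p2 [array([ 419.4, -179. ,   36. ]), np.float64(2.0)]
A [454.7 346.8 143.3] 6.0 z140 mid [453.7 344.7] len 101.7 yaw -0.221
B [422.6 211.  141.8] 6.2 z140 mid [421.3 208.4] len 103.1 yaw 0.08
C [421.4  51.3 144.4] 3.0 z140 mid [421.3  50. ] len 95.2 yaw 0.262
110 [559.  308.8 172.3  32.   19.   90. ] [[300.0, 156.0], [319.0, 156.0], [319.0, 188.0], [300.0, 188.0]] [[663.0, -159.0], [664.0, -232.0], [539.0, -232.0], [537.0, -159.0]]
110 [903.  228.4 267.3  38.1  33.5  54.2] [[206.6999969482422, 264.6000061035156], [233.89999389648438, 245.0], [256.20001220703125, 275.8999938964844], [229.0, 295.5]] [[534.0, -283.0], [524.0, -146.0], [689.0, -145.0], [694.0, -276.0]]
130 [472.  307.6 171.9  30.   15.   90. ] [[300.0, 157.0], [315.0, 157.0], [315.0, 187.0], [300.0, 187.0]] [[659.0, -159.0], [660.0, -217.0], [542.0, -217.0], [541.0, -159.0]]
130 [209.  218.4 269.4  20.5  11.1  56.3] [[208.60000610351562, 263.8999938964844], [217.8000030517578, 257.79998779296875], [229.1999969482422, 274.79998779296875], [220.0, 281.0]] [[536.0, -275.0], [534.0, -230.0], [623.0, -231.0], [624.0, -274.0]]
130 [438.  233.1 261.8  26.2  17.2  52.4] [[218.3000030517578, 256.5], [232.0, 246.0], [247.89999389648438, 266.79998779296875], [234.3000030517578, 277.29998779296875]] [[531.0, -226.0], [523.0, -155.0], [638.0, -151.0], [643.0, -220.0]]
top label yaw 0.081 [518.7 -68.1]
top label yaw -0.185 [ 418.5 -179.3]
scene label yaw 0.055 [511.8 -63.6]
scene label yaw -0.165 [ 421.9 -178.6]
```

Pack 1 is the tall one at about (516,-67), yaw 0.07. Pack 2 is the flat one at about (418,-178), yaw -0.175. The bed is at about (601,-188) and the tray at (419,-388). First I move above the tall pack.

{"fn": "send_rows", "kwargs": {
  "moves": [
    [[0.018,0.034,-0.003,0,0,-0.022,1],[0.018,0.034,-0.003,0,0,-0.022,1],[0.018,0.034,-0.003,0,0,-0.022,1],[0.018,0.034,-0.003,0,0,-0.022,1],[0.018,0.034,-0.003,0,0,-0.022,1],[0.018,0.034,-0.003,0,0,-0.022,1],[0.018,0.034,-0.003,0,0,-0.022,1],[0.018,0.034,-0.003,0,0,-0.022,1],[0.018,0.034,-0.003,0,0,-0.022,1],[0.018,0.034,-0.003,0,0,-0.022,1]]
  ],
  "grip_force": 40
}}

```text
clock: 1.4
eef_pos: [425.0, -233.8, 218.4]
tcp_rot: [3.141, -0.0, 0.181]
contact_force: [0.8, -1.1, 0.4]
opening: 1.0
grasp_force: 0.0
```

{"fn": "send_rows", "kwargs": {
  "moves": [
    [[0.018,0.034,-0.003,0,0,-0.022,1],[0.018,0.034,-0.003,0,0,-0.022,1],[0.018,0.034,-0.003,0,0,-0.022,1],[0.018,0.034,-0.003,0,0,-0.022,1],[0.018,0.034,-0.003,0,0,-0.022,1],[0,0,0,0,0,0,1],[0,0,0,0,0,0,1]]
  ]
}}

```text
clock: 2.1
eef_pos: [514.5, -64.6, 203.2]
tcp_rot: [3.141, 0.0, 0.074]
contact_force: [-0.4, -0.6, 0.1]
opening: 0.996
grasp_force: 0.0
```

{"fn": "send_rows", "kwargs": {
  "moves": [
    [[0.001,-0.001,-0.035,0,0,0,1],[0,-0.001,-0.035,0,0,0,1],[0,0,-0.035,0,0,0,1],[0,0,-0.035,0,0,0,1],[0,0,-0.025,0,0,0,1],[0,0,0,0,0,0,0.2],[0,0,0,0,0,0,-0.5],[0,0,0,0,0,0,-1],[0,0,0,0,0,0,-1],[0,0,0,0,0,0,-1]]
  ],
  "grip_force": 35
}}

```text
clock: 3.1
eef_pos: [516.3, -67.6, 39.7]
tcp_rot: [3.141, -0.002, 0.072]
contact_force: [-2.1, -1.5, 9.2]
opening: 0.581
grasp_force: 38.2
```

{"fn": "send_rows", "kwargs": {
  "moves": [
    [[0,0,0.03,0,0,0,-1],[0,0,0.035,0,0,0,-1],[0,0,0.035,0,0,0,-1],[0.022,-0.03,0,0,0,-0.013,-1],[0.022,-0.03,0,0,0,-0.013,-1],[0.021,-0.03,0,0,0,-0.013,-1],[0.02,-0.03,0,0,0,-0.013,-1],[0,0,0,0,0,0,-1],[0,0,0,0,0,0,-1]]
  ]
}}

```text
clock: 4.0
eef_pos: [600.2, -187.6, 138.3]
tcp_rot: [-3.141, 0.0, 0.019]
contact_force: [-1.0, 0.2, -1.6]
opening: 0.574
grasp_force: 37.6
```

```bash
python3 - <<'E'
from h import *
t=snap("top"); s=snap("scene")
a=cv2.resize(t["img"][125:215,255:355,::-1],None,fx=4,fy=4,interpolation=cv2.INTER_CUBIC)
b=cv2.resize(s["img"][205:305,180:280,::-1],None,fx=4,fy=4,interpolation=cv2.INTER_CUBIC)
c=np.zeros((400,800,3),np.uint8); c[:360,:400]=a; c[:,400:]=b
cv2.imwrite("pics/bed1.png",c); print(sense()["eef_pos"],sense()["tcp_rot"],sense()["contact_force"])
E
```

```text
[ 599.52457607 -186.43632727  138.20396288] [-3.14102499e+00  1.00669902e-03  2.00898181e-02] [-0.24625631  0.0061172  -2.21350594]
```

View pics/bed1.png

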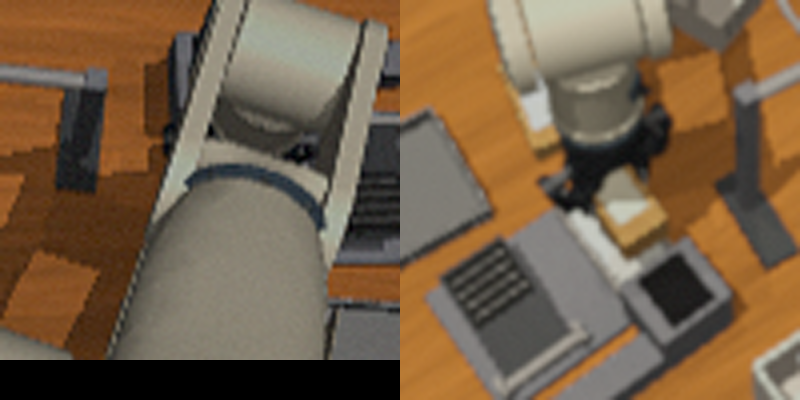

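The scene crop shows the pack held over the bed, with its far end by the housing at about (640,225). Lowering it gently.

{"fn": "send_rows", "kwargs": {
  "moves": [
    [[0,-0.001,-0.02,0,0,0,-1],[0,0,-0.02,0,0,0,-1],[0,0,-0.012,0,0,0,-1],[0,0,-0.008,0,0,0,-1],[0,0,-0.006,0,0,0,-1],[0,0,-0.005,0,0,0,-1],[0,0,0,0,0,0,-1],[0,0,0,0,0,0,-1]]
  ]
}}

```text
clock: 4.9
eef_pos: [600.7, -188.3, 67.6]
tcp_rot: [3.141, -0.0, 0.02]
contact_force: [0.7, -0.2, -2.3]
opening: 0.579
grasp_force: 37.6
```

{"fn": "send_rows", "kwargs": {
  "moves": [
    [[0,0,-0.004,0,0,0,-1],[0,0,-0.003,0,0,0,-1],[0,0,0,0,0,0,-1],[0,0,0,0,0,0,-1]]
  ]
}}

```text
clock: 5.3
eef_pos: [600.4, -188.3, 60.2]
tcp_rot: [-3.142, 0.0, 0.02]
contact_force: [0.8, -0.3, -2.1]
opening: 0.581
grasp_force: 37.6
```

{"fn": "send_rows", "kwargs": {
  "moves": [
    [[0,0,-0.001,0,0,0,-1],[0,0,0,0,0,0,0],[0,0,0,0,0,0,0.5],[0,0,0,0,0,0,0.6],[0,0,0.02,0,0,0,0.6],[0,0,0.03,0,0,0,0.6],[0,0,0.04,0,0,0,0],[-0.005,-0.045,0,0,0,0,-1],[-0.005,-0.045,0,0,0,0,-1],[-0.01,-0.045,0,0,0,0,-1]]
  ]
}}

```text
clock: 6.3
eef_pos: [581.0, -324.6, 150.0]
tcp_rot: [3.141, -0.002, 0.021]
contact_force: [1.8, -0.0, -1.1]
opening: 0.116
grasp_force: 0.0
```

{"fn": "send_rows", "kwargs": {
  "moves": [
    [[0,0,0,0,0,0,-1],[0,0,0,0,0,0,-1],[0,0,0,0,0,0,-1]]
  ]
}}

```text
clock: 6.6
eef_pos: [580.4, -322.4, 149.0]
tcp_rot: [-3.141, 0.0, 0.02]
contact_force: [-0.3, 1.1, -0.5]
opening: -0.005
grasp_force: 0.0
```

```bash
python3 - <<'E'
from h import *
s=snap("scene"); t=snap("top")
a=cv2.resize(t["img"][125:225,255:355,::-1],None,fx=4,fy=4,interpolation=cv2.INTER_CUBIC)
b=cv2.resize(s["img"][205:305,180:280,::-1],None,fx=4,fy=4,interpolation=cv2.INTER_CUBIC)
cv2.imwrite("pics/bed2.png",np.hstack([a,b])); print(sense()["eef_pos"],sense()["contact_force"],sense()["opening"])
E
```

```text
[ 580.67817426 -321.97661464  149.17742943] [ 0.48779873 -0.06366063  0.03297336] -0.0014121802719976929
```

View pics/bed2.png

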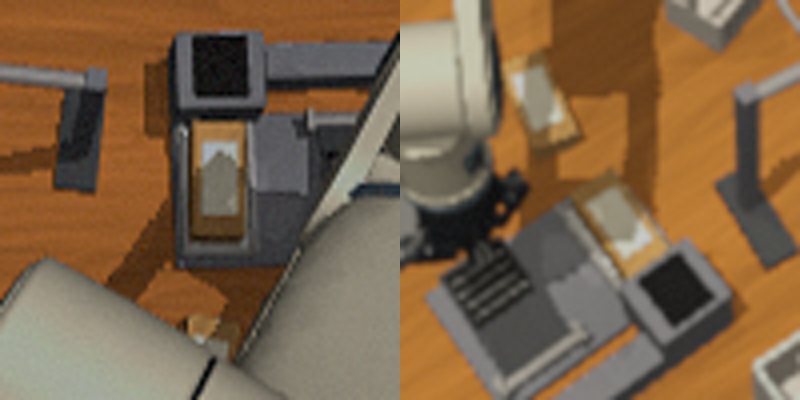

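The pack lies in the bed, with the top view showing even margins. The fingers are over the pedal tread, so I press.

{"fn": "send_rows", "kwargs": {
  "moves": [
    [[0,-0.003,-0.03,0,0,0,-1],[0,0,-0.025,0,0,0,-1],[0,0,-0.01,0,0,0,-1],[0,0,-0.008,0,0,0,-1],[0,0,-0.007,0,0,0,-1],[0,0,-0.006,0,0,0,-1],[0,0,0,0,0,0,-1],[0,0,0,0,0,0,-1]]
  ]
}}

```text
clock: 7.5
eef_pos: [580.4, -325.8, 64.7]
tcp_rot: [-3.142, 0.001, 0.021]
contact_force: [-6.0, 1.1, 9.0]
opening: 0.002
grasp_force: 4.8
```

{"fn": "send_rows", "kwargs": {
  "moves": [
    [[0,0,-0.002,0,0,0,-1],[0,0,-0.002,0,0,0,-1],[0,0,0,0,0,0,-1],[0,0,0,0,0,0,-1]]
  ]
}}

```text
clock: 7.9
eef_pos: [580.1, -325.9, 61.6]
tcp_rot: [-3.142, 0.001, 0.021]
contact_force: [-9.4, 3.0, 15.9]
opening: -0.001
grasp_force: 7.9
```

{"fn": "send_rows", "kwargs": {
  "moves": [
    [[0,0,-0.002,0,0,0,-1],[0,0,-0.001,0,0,0,-1],[0,0,0,0,0,0,-1],[0,0,0,0,0,0,-1]]
  ]
}}

```text
clock: 8.3
eef_pos: [580.1, -326.0, 60.9]
tcp_rot: [3.141, 0.001, 0.021]
contact_force: [-16.4, 6.3, 38.8]
opening: 0.002
grasp_force: 18.6
```

{"fn": "send_rows", "kwargs": {
  "moves": [
    [[0,0,0.01,0,0,0,-1],[0,0,0.02,0,0,0,-1],[0,0,0.03,0,0,0,-1],[0,0,0.03,0,0,0,-1],[0.005,0.034,0,0,0,0,0.2],[0.005,0.034,0,0,0,0,0.6],[0.005,0.034,0,0,0,0,0.8],[0.005,0.035,0,0,0,0,0.8],[0,0,0,0,0,0,0.8],[0,0,0,0,0,0,0.8]]
  ]
}}

```text
clock: 9.3
eef_pos: [601.2, -188.5, 147.2]
tcp_rot: [3.141, -0.001, 0.022]
contact_force: [-0.6, -0.6, -0.6]
opening: 0.898
grasp_force: 0.0
```

```bash
python3 - <<'E'
from h import *
s=snap("scene")
save(s,"sc3.png",(130,150,390,330),2.5)
print(sense()["eef_pos"],sense()["contact_force"],sense()["opening"])
E
```

```text
[ 600.97611384 -189.31546146  147.00110033] [-0.13262129 -0.65598969 -0.06405249] 0.8989176178894207
```

View pics/sc3.png

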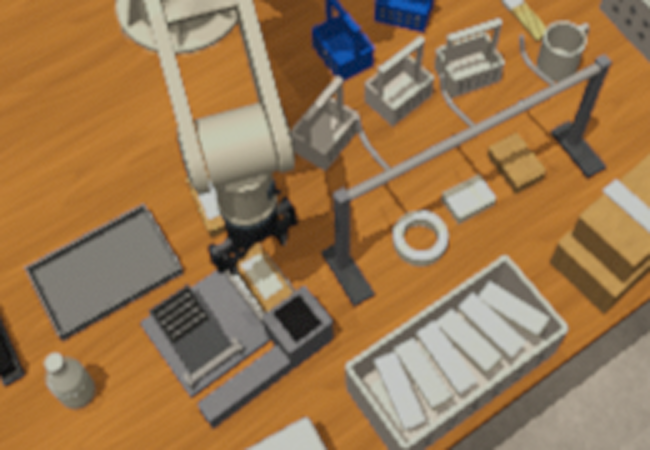

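The pack is still in the bed at about (265,285) and the pedal is up. Picking it up again.

{"fn": "send_rows", "kwargs": {
  "moves": [
    [[0,0.001,-0.03,0,0,0,0.8],[0,0,-0.03,0,0,0,0.8],[0,0,-0.02,0,0,0,0.8],[0,0,-0.007,0,0,0,0.8],[0,0,0,0,0,0,0.3],[0,0,0,0,0,0,-0.3],[0,0,0,0,0,0,-1],[0,0,0,0,0,0,-1]]
  ]
}}

```text
clock: 10.15
eef_pos: [601.1, -188.6, 60.5]
tcp_rot: [3.141, -0.002, 0.02]
contact_force: [-0.1, -0.8, 2.8]
opening: 0.573
grasp_force: 38.0
```

{"fn": "send_rows", "kwargs": {
  "moves": [
    [[0,0,0.03,0,0,0,-1],[0,0,0.035,0,0,0,-1],[-0.023,-0.031,0.025,0,0,-0.007,-1],[-0.023,-0.031,0,0,0,-0.008,-1],[-0.023,-0.031,0,0,0,-0.007,-1],[-0.023,-0.031,0,0,0,-0.008,-1],[-0.023,-0.031,0,0,0,-0.007,-1],[-0.023,-0.031,0,0,0,-0.008,-1],[-0.023,-0.031,0,0,0,-0.007,-1],[-0.023,-0.031,0,0,0,-0.008,-1]]
  ]
}}

```text
clock: 11.15
eef_pos: [415.4, -437.4, 149.9]
tcp_rot: [3.141, -0.001, -0.04]
contact_force: [0.6, -0.3, -1.9]
opening: 0.577
grasp_force: 37.7
```

{"fn": "send_rows", "kwargs": {
  "moves": [
    [[0,0,0,0,0,0,-1],[0,0,-0.03,0,0,0,-1],[0,0,-0.03,0,0,0,-1],[0,0,-0.02,0,0,0,-1],[0,0,-0.012,0,0,0,-1],[0,0,0,0,0,0,-1],[0,0,0,0,0,0,-1]]
  ]
}}

```text
clock: 11.85
eef_pos: [417.0, -436.3, 58.0]
tcp_rot: [3.141, -0.001, -0.04]
contact_force: [0.4, -0.3, -1.6]
opening: 0.577
grasp_force: 37.7
```

{"fn": "send_rows", "kwargs": {
  "moves": [
    [[0,0,-0.005,0,0,0,-1],[0,0,-0.005,0,0,0,-1],[0,0,-0.003,0,0,0,-1],[0,0,0,0,0,0,-1],[0,0,0,0,0,0,0],[0,0,0,0,0,0,0.4],[0,0,0,0,0,0,0.6],[0,0,0.025,0,0,0,0.6],[0,0,0.04,0,0,0,0.8],[0,0,0.04,0,0,0,1]]
  ]
}}

```text
clock: 12.85
eef_pos: [416.0, -435.8, 149.8]
tcp_rot: [-3.14, 0.001, -0.04]
contact_force: [0.4, -1.1, 0.0]
opening: 0.996
grasp_force: 0.0
```

```bash
python3 - <<'E'
from h import *
s=snap("scene")
[print(np.round(np.r_[b[0],b[1]],1),np.round(onz(s,*b[1],32)[:2]),np.round(onz(s,*b[1],50)[:2])) for b in blobs(s,(130,200,260,260),130)]
save(s,"sc4.png",(130,150,390,330),2.5)
print(sense()["eef_pos"],sense()["contact_force"],sense()["opening"])
E
```

```text
[ 57.  156.3 256. ] [ 388. -434.] [ 398. -434.]
[169.  230.2 255.1] [ 559. -184.] [ 566. -187.]
[123.  214.  229.2] [ 418. -177.] [ 427. -180.]
[ 57.  256.7 204.9] [423.  38.] [433.  32.]
[122.  133.3 207.5] [ 122. -414.] [ 135. -414.]
[ 418.64173612 -438.57791896  156.9316747 ] [ 1.64461135 -2.19233119  5.21086263] 0.9999610055963291
```

View pics/sc4.png

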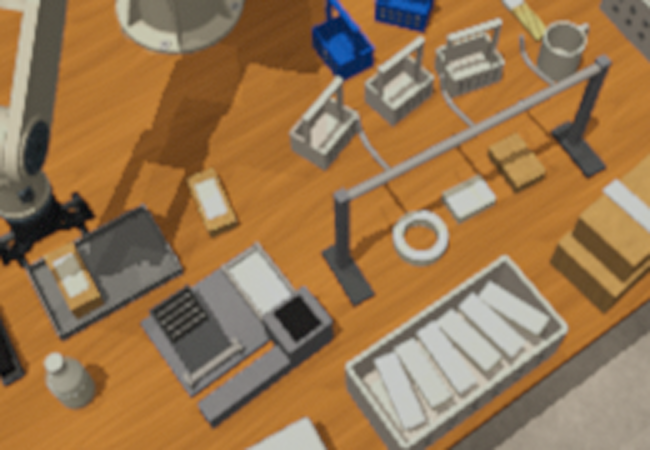

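The tall pack is in the tray and the flat pack is unmoved at (214,229) in the full image. Going to the flat pack.

{"fn": "send_rows", "kwargs": {
  "moves": [
    [[0,0.037,0,0,0,-0.02,1],[0,0.037,0,0,0,-0.02,1],[0,0.037,0,0,0,-0.02,1],[0,0.037,0,0,0,-0.02,1],[0,0.037,0,0,0,-0.02,1],[0,0.037,0,0,0,-0.02,1],[0,0.036,0,0,0,-0.015,1],[0,0,0,0,0,0,1],[0,0,0,0,0,0,1]]
  ]
}}

```text
clock: 13.8
eef_pos: [416.7, -177.8, 149.4]
tcp_rot: [3.141, -0.001, -0.173]
contact_force: [-0.3, -1.2, 1.3]
opening: 1.003
grasp_force: 0.0
```

{"fn": "send_rows", "kwargs": {
  "moves": [
    [[0.001,-0.001,-0.035,0,0,0,1],[0,0,-0.035,0,0,0,1],[0,0,-0.03,0,0,0,1],[0,0,-0.014,0,0,0,1],[0,0,0,0,0,0,0.3],[0,0,0,0,0,0,-0.3],[0,0,0,0,0,0,-1],[0,0,0,0,0,0,-1],[0,0,0,0,0,0,-1]]
  ]
}}

```text
clock: 14.7
eef_pos: [418.1, -179.7, 36.2]
tcp_rot: [3.141, -0.002, -0.175]
contact_force: [-1.1, -1.8, 4.3]
opening: 0.573
grasp_force: 37.0
```

{"fn": "send_rows", "kwargs": {
  "moves": [
    [[0,0,0.03,0,0,0,-1],[0,0,0.035,0,0,0,-1],[0,0,0.035,0,0,0,-1],[0.03,-0.001,0,0,0,0.035,-1],[0.03,-0.001,0,0,0,0.035,-1],[0.03,-0.002,0,0,0,0.035,-1],[0.03,-0.001,0,0,0,0.03,-1],[0.03,-0.002,0,0,0,0.03,-1],[0.033,-0.001,0,0,0,0.03,-1],[0,0,0,0,0,0,-1]]
  ]
}}

```text
clock: 15.7
eef_pos: [604.5, -187.4, 136.0]
tcp_rot: [3.14, -0.004, 0.022]
contact_force: [0.2, -0.2, -0.8]
opening: 0.577
grasp_force: 37.2
```

{"fn": "send_rows", "kwargs": {
  "moves": [
    [[0,0,-0.02,0,0,0,-1],[0,0,-0.02,0,0,0,-1],[0,0,-0.012,0,0,0,-1],[0,0,-0.008,0,0,0,-1],[0,0,-0.006,0,0,0,-1],[0,0,0,0,0,0,-1],[0,0,0,0,0,0,-1]]
  ]
}}

```text
clock: 16.4
eef_pos: [600.7, -187.4, 69.8]
tcp_rot: [3.141, -0.001, 0.02]
contact_force: [0.2, -0.1, -0.4]
opening: 0.572
grasp_force: 37.2
```

Underside is now about 34, and the seat is at TCP z 56.

{"fn": "send_rows", "kwargs": {
  "moves": [
    [[0,-0.001,-0.005,0,0,0,-1],[0,0,-0.004,0,0,0,-1],[0,0,-0.003,0,0,0,-1],[0,0,-0.001,0,0,0,-1],[0,0,0,0,0,0,-1],[0,0,0,0,0,0,-1]]
  ]
}}

```text
clock: 17.0
eef_pos: [600.4, -188.2, 56.3]
tcp_rot: [-3.142, 0.0, 0.02]
contact_force: [-1.3, 0.2, -0.8]
opening: 0.576
grasp_force: 37.3
```

{"fn": "send_rows", "kwargs": {
  "moves": [
    [[0,0,-0.001,0,0,0,-1],[0,0,0,0,0,0,0],[0,0,0,0,0,0,0.5],[0,0,0,0,0,0,0.6],[0,0,0.02,0,0,0,0.6],[0,0,0.03,0,0,0,0.6],[0,0,0.04,0,0,0,0],[-0.005,-0.045,0,0,0,0,-1],[-0.005,-0.045,0,0,0,0,-1],[-0.01,-0.047,0,0,0,0,-1]]
  ]
}}

```text
clock: 18.0
eef_pos: [581.0, -326.4, 145.8]
tcp_rot: [3.141, -0.001, 0.021]
contact_force: [0.1, -0.7, -0.1]
opening: 0.118
grasp_force: 0.0
```

{"fn": "send_rows", "kwargs": {
  "moves": [
    [[0,0,0,0,0,0,-1],[0,0,0,0,0,0,-1],[0,0,0,0,0,0,-1]]
  ]
}}

```text
clock: 18.3
eef_pos: [580.4, -324.4, 144.9]
tcp_rot: [-3.141, 0.0, 0.02]
contact_force: [0.7, 0.6, 0.4]
opening: -0.001
grasp_force: 0.0
```

```bash
python3 - <<'E'
from h import *
s=snap("scene"); t=snap("top")
a=cv2.resize(t["img"][125:225,255:355,::-1],None,fx=4,fy=4,interpolation=cv2.INTER_CUBIC)
b=cv2.resize(s["img"][205:305,180:280,::-1],None,fx=4,fy=4,interpolation=cv2.INTER_CUBIC)
cv2.imwrite("pics/bed5.png",np.hstack([a,b])); print(sense()["eef_pos"],sense()["contact_force"],sense()["opening"])
E
```

```text
[ 580.69937531 -323.92727973  145.12215642] [0.09447085 1.06707265 0.1586473 ] 0.0004039883836374435
```

View pics/bed5.png

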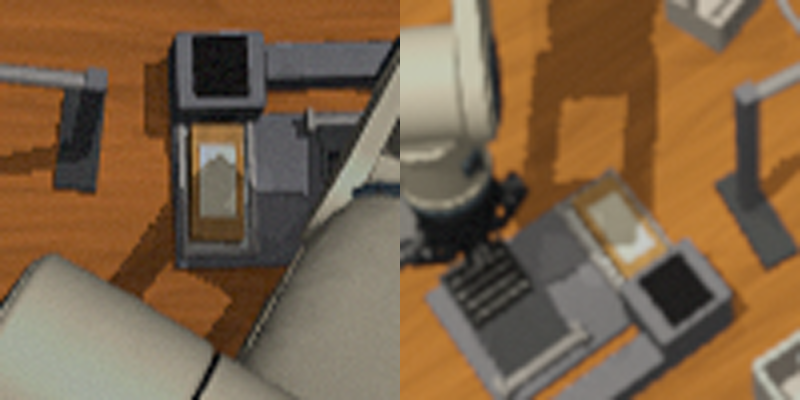

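The flat pack lies seated in the bed. Pressing the pedal.

{"fn": "send_rows", "kwargs": {
  "moves": [
    [[0,-0.001,-0.03,0,0,0,-1],[0,0,-0.025,0,0,0,-1],[0,0,-0.01,0,0,0,-1],[0,0,-0.008,0,0,0,-1],[0,0,-0.007,0,0,0,-1],[0,0,-0.005,0,0,0,-1],[0,0,-0.002,0,0,0,-1],[0,0,-0.001,0,0,0,-1],[0,0,0,0,0,0,-1],[0,0,0,0,0,0,-1]]
  ]
}}

```text
clock: 19.4
eef_pos: [579.6, -325.5, 61.1]
tcp_rot: [-3.141, 0.002, 0.021]
contact_force: [-15.3, 5.9, 32.8]
opening: 0.001
grasp_force: 16.1
```

At the stop. Lifting, returning to the bed and grasping.

{"fn": "send_rows", "kwargs": {
  "moves": [
    [[0,0,0.01,0,0,0,-1],[0,0,0.02,0,0,0,-1],[0,0,0.03,0,0,0,-1],[0,0,0.03,0,0,0,-1],[0.005,0.034,0,0,0,0,0.2],[0.005,0.034,0,0,0,0,0.6],[0.005,0.034,0,0,0,0,0.8],[0.005,0.035,0,0,0,0,0.8],[0,0,0,0,0,0,0.8],[0,0,0,0,0,0,0.8]]
  ]
}}

```text
clock: 20.4
eef_pos: [601.1, -188.3, 148.1]
tcp_rot: [3.141, -0.001, 0.022]
contact_force: [0.0, -0.7, 0.1]
opening: 0.895
grasp_force: 0.0
```

```bash
python3 - <<'E'
from h import *
s=snap("scene")
[print(np.round(np.r_[b[0],b[1]],1)) for b in blobs(s,(150,140,340,300),130)]
print(sense()["eef_pos"],sense()["contact_force"],sense()["opening"])
E
```

```text
[ 34.  151.8 294.6]
[ 41.  217.4 292.6]
[1352.   315.2  285.3]
[ 57. 217. 267.]
[ 55.  228.5 267.4]
[114.  234.9 262.1]
[174.  302.4 273.8]
[141.  158.  259.6]
[340.  297.9 243.9]
[195.  317.4 228.7]
[ 42.  265.8 200. ]
[207.  302.2 210.2]
[ 40.  261.  186.5]
[131.  289.6 185.7]
[127.  317.6 176.1]
[ 57.  290.1 171.6]
[ 81.  319.5 162.1]
[ 40.  334.6 149.5]
[3137.   215.2  179.1]
[ 51.  199.5 141. ]
[ 600.91716109 -189.17751173  147.91835615] [0.10510962 0.17574841 0.01385147] 0.897676465320088
```

{"fn": "send_rows", "kwargs": {
  "moves": [
    [[0,0.001,-0.03,0,0,0,0.8],[0,0,-0.03,0,0,0,0.8],[0,0,-0.02,0,0,0,0.8],[0,0,-0.012,0,0,0,0.8],[0,0,0,0,0,0,0.3],[0,0,0,0,0,0,-0.3],[0,0,0,0,0,0,-1],[0,0,0,0,0,0,-1]]
  ]
}}

```text
clock: 21.25
eef_pos: [601.1, -188.5, 56.4]
tcp_rot: [3.141, -0.002, 0.02]
contact_force: [0.4, 0.8, -1.3]
opening: 0.575
grasp_force: 37.5
```

{"fn": "send_rows", "kwargs": {
  "moves": [
    [[0,0,0.03,0,0,0,-1],[0,0,0.035,0,0,0,-1],[-0.026,-0.021,0.025,0,0,-0.008,-1],[-0.026,-0.022,0,0,0,-0.008,-1],[-0.026,-0.021,0,0,0,-0.009,-1],[-0.026,-0.022,0,0,0,-0.008,-1],[-0.026,-0.022,0,0,0,-0.009,-1],[-0.025,-0.022,0,0,0,-0.009,-1],[-0.025,-0.021,0,0,0,-0.009,-1],[0,0,0,0,0,0,-1]]
  ]
}}

```text
clock: 22.25
eef_pos: [418.0, -341.0, 145.9]
tcp_rot: [3.141, 0.0, -0.043]
contact_force: [0.2, -0.0, -0.4]
opening: 0.571
grasp_force: 37.6
```

{"fn": "send_rows", "kwargs": {
  "moves": [
    [[0,0,0,0,0,0,-1],[0,0,-0.03,0,0,0,-1],[0,0,-0.03,0,0,0,-1],[0,0,-0.02,0,0,0,-1],[0,0,-0.012,0,0,0,-1],[0,0,0,0,0,0,-1],[0,0,0,0,0,0,-1]]
  ]
}}

```text
clock: 22.95
eef_pos: [421.2, -339.2, 53.8]
tcp_rot: [3.141, -0.001, -0.04]
contact_force: [1.0, 0.8, -1.1]
opening: 0.574
grasp_force: 37.5
```

{"fn": "send_rows", "kwargs": {
  "moves": [
    [[0,0,-0.005,0,0,0,-1],[0,0,-0.005,0,0,0,-1],[0,0,-0.003,0,0,0,-1],[0,0,0,0,0,0,-1],[0,0,0,0,0,0,0],[0,0,0,0,0,0,0.4],[0,0,0,0,0,0,0.5],[0,0,0.025,0,0,0,0.5],[0,0,0.05,0,0,0,0.5],[0,0,0.05,0,0,0,0.5]]
  ]
}}

```text
clock: 23.95
eef_pos: [419.7, -338.7, 165.9]
tcp_rot: [-3.14, 0.002, -0.04]
contact_force: [1.1, -0.9, -0.2]
opening: 0.752
grasp_force: 0.0
```

{"fn": "send_rows", "kwargs": {
  "moves": [
    [[0,0.04,0.05,0,0,0.14,0.5],[0,0.04,0.03,0,0,0.14,0],[0,0.04,0,0,0,0.14,0],[0,0.04,0,0,0,0.14,0],[0,0.04,0,0,0,0.14,0],[0,0.04,0,0,0,0.14,0],[0,0.04,0,0,0,0.14,0]]
  ]
}}

```text
clock: 24.65
eef_pos: [420.1, -66.5, 234.4]
tcp_rot: [3.141, -0.0, 0.945]
contact_force: [1.1, 0.1, 0.3]
opening: 0.501
grasp_force: 0.0
```

```bash
python3 - <<'E'
from h import *
s=snap("scene"); t=snap("top"); print(sense()["eef_pos"],sense()["tcp_rot"],sense()["opening"])
a=cv2.resize(t["img"][160:260,230:400,::-1],None,fx=3,fy=3,interpolation=cv2.INTER_CUBIC)
b=cv2.resize(s["img"][140:300,120:350,::-1],None,fx=3.4,fy=3.4*.54,interpolation=cv2.INTER_CUBIC)
c=np.zeros((600,800,3),np.uint8); c[:300,:510]=a; c[300:300+b.shape[0],:b.shape[1]]=b[:300]
cv2.imwrite("pics/tray6.png",c)
for n,f in(("s",s),("t",t)):
  print(n); [print(np.round(np.r_[b[0],b[1],b[2][1],b[2][2]],1)) for b in blobs(f,(230,140,345,215) if n=="s" else (132,180,280,250),150)]
E
```

```text
[419.95444737 -64.48924984 234.28619587] [-3.14077171e+00 -8.68603684e-04  9.47748957e-01] 0.497855311725416
s
[ 95.  289.2 185.7   9.2  13.4  45. ]
[ 76.  316.6 176.3   6.7  15.4  70. ]
[ 45.  289.9 171.5   2.2  20.   53.1]
[ 54.  319.4 161.4   2.5  20.2  71.6]
[ 35.  334.7 149.6   5.4   6.3  63.4]
t
[ 64.  258.2 240.1   6.4  15.1   9.5]
[ 90.  200.4 220.9   4.4  19.3  83.7]
[ 49.  164.7 213.2  21.8   3.9  14.7]
[169.  199.1 211.4   7.8  27.4  83.7]
[193.  163.1 203.4  31.    9.5  14. ]
[ 66.  275.8 189.5   7.6   9.2   9.5]
```

View pics/tray6.png

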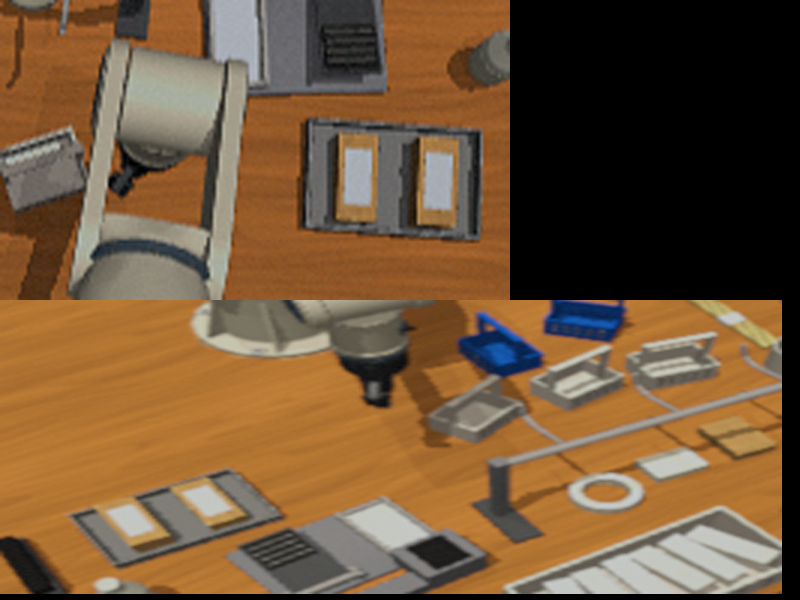

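Both packs lie flat side by side in the tray. Basket C is unmoved, though in shadow. I'll grip its bar 24 mm off centre so the fingers clear the hook.

{"fn": "send_rows", "kwargs": {
  "moves": [
    [[-0.001,0.02,0,0,0,0.127,0.3],[-0.001,0.02,0,0,0,0.127,0.3],[-0.001,0.02,0,0,0,0.127,0.3],[-0.001,0.02,0,0,0,0.127,0.3],[-0.001,0.02,0,0,0,0.127,0.3],[0,0.02,0,0,0,0.127,0.3],[0,0.018,0,0,0,0.125,0.3],[0,0,0,0,0,0,0.3],[0,0,0,0,0,0,0.3]]
  ]
}}

```text
clock: 25.65
eef_pos: [415.5, 69.6, 234.2]
tcp_rot: [-3.141, 0.0, 1.824]
contact_force: [-0.6, 0.2, -0.1]
opening: 0.653
grasp_force: 0.0
```

{"fn": "send_rows", "kwargs": {
  "moves": [
    [[0,0.004,-0.03,0,0,0,0.3],[0,0,-0.03,0,0,0,0.3],[0,0,-0.025,0,0,0,0.3],[0,0,-0.016,0,0,0,0.3],[0,0,0,0,0,0,0],[0,0,0,0,0,0,-0.4],[0,0,0,0,0,0,-0.8],[0,0,0,0,0,0,-1],[0,0,0,0,0,0,-1],[0,0,0,0,0,0,-1]]
  ],
  "grip_force": 40
}}

```text
clock: 26.65
eef_pos: [416.0, 74.2, 134.0]
tcp_rot: [3.14, -0.0, 1.827]
contact_force: [-0.9, 1.1, 7.2]
opening: 0.128
grasp_force: 43.0
```

{"fn": "send_rows", "kwargs": {
  "moves": [
    [[0,0,0.02,0,0,0,-1],[0,0,0.03,0,0,0,-1],[0,0,0.035,0,0,0,-1],[0,0,0.035,0,0,0,-1],[0,0,0.026,0,0,0,-1],[0.022,-0.004,0,0,0,-0.085,-1],[0.022,-0.004,0,0,0,-0.085,-1],[0.022,-0.004,0,0,0,-0.085,-1],[0.022,-0.004,0,0,0,-0.09,-1],[0,0,0,0,0,0,-1]]
  ]
}}

```text
clock: 27.65
eef_pos: [505.5, 57.6, 279.2]
tcp_rot: [3.14, 0.0, 1.479]
contact_force: [0.7, 0.1, -1.6]
opening: 0.132
grasp_force: 42.0
```

{"fn": "send_rows", "kwargs": {
  "moves": [
    [[0,0,0,0,0,0,-1],[0,0,0,0,0,0,-1]]
  ]
}}

```text
clock: 27.85
eef_pos: [502.4, 58.1, 279.0]
tcp_rot: [-3.14, 0.0, 1.483]
contact_force: [0.6, -0.1, -1.2]
opening: 0.13
grasp_force: 41.9
```

```bash
python3 - <<'E'
from h import *
s=snap("scene"); t=snap("top"); print(sense()["eef_pos"],sense()["tcp_rot"],sense()["contact_force"])
a=cv2.resize(t["img"][130:230,180:290,::-1],None,fx=3.6,fy=3.6,interpolation=cv2.INTER_CUBIC)
b=cv2.resize(s["img"][130:240,220:330,::-1],None,fx=3.6,fy=3.6,interpolation=cv2.INTER_CUBIC)
c=np.zeros((400,800,3),np.uint8); c[:360,:396]=a; c[:396,400:796]=b
cv2.imwrite("pics/hk7.png",c)
p=sense()["eef_pos"]; d=np.array([.088,.996,0]); bc=p-24*d+[0,0,2]; print(np.round(proj(s,[bc,bc+50*d,bc-50*d]),1))
E
```

```text
[502.63325175  58.1204411  279.31879692] [-3.14119934e+00  8.44343007e-05  1.48276451e+00] [ 0.39330461 -1.2760761  -2.37222521]
[[265.4 185.9]
 [276.8 180.4]
 [253.8 191.6]]
```

View pics/hk7.png

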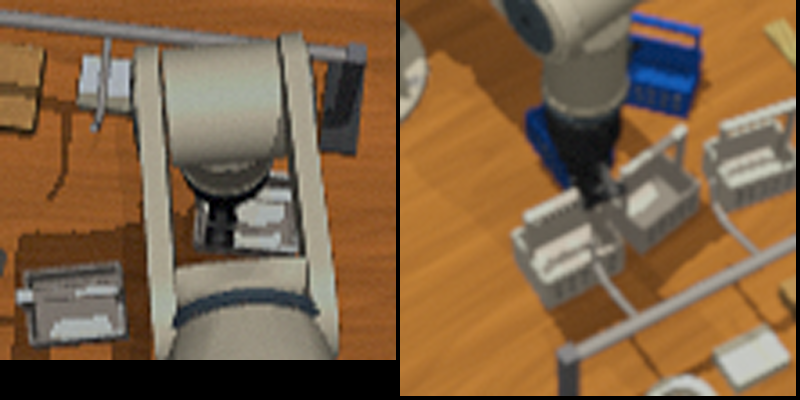

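The scene crop shows the basket held level. Its bar's near end is at (527,220), which agrees with the prediction within about 1.5 px. The hook0 tip is just ahead at (595,240). Moving over the tip.

{"fn": "send_rows", "kwargs": {
  "moves": [
    [[0.015,-0.001,0.001,0,0,0,-1],[0.015,-0.001,0.001,0,0,0,-1],[0.015,0,0,0,0,0,-1],[0.015,-0.001,0,0,0,0,-1],[0.012,0,0,0,0,0,-1],[0.006,0,0,0,0,0,-1],[0,0,0,0,0,0,-1],[0,0,0,0,0,0,-1]]
  ]
}}

```text
clock: 28.75
eef_pos: [580.8, 55.1, 281.2]
tcp_rot: [-3.141, 0.0, 1.482]
contact_force: [-0.3, 0.4, -1.8]
opening: 0.129
grasp_force: 42.0
```

{"fn": "send_rows", "kwargs": {
  "moves": [
    [[0,0,-0.015,0,0,0,-1],[0,0,-0.012,0,0,0,-1],[0,0,-0.01,0,0,0,-1],[0,0,-0.006,0,0,0,-1],[0,0,-0.003,0,0,0,-1],[0,0,0,0,0,0,-1],[0,0,0,0,0,0,-1]]
  ]
}}

```text
clock: 29.45
eef_pos: [581.7, 55.0, 235.6]
tcp_rot: [3.141, -0.0, 1.482]
contact_force: [0.0, -0.2, -1.3]
opening: 0.131
grasp_force: 42.0
```

```bash
python3 - <<'E'
from h import *
s=snap("scene"); print(sense()["eef_pos"],sense()["contact_force"],sense()["wrist_torque"])
save(s,"hk8.png",(210,140,350,245),5.5)
E
```

```text
[581.61915389  55.04365613 235.58166925] [ 0.69533046  0.40310787 -2.00280249] [ 0.01057049 -0.0370662  -0.01240176]
```

View pics/hk8.png

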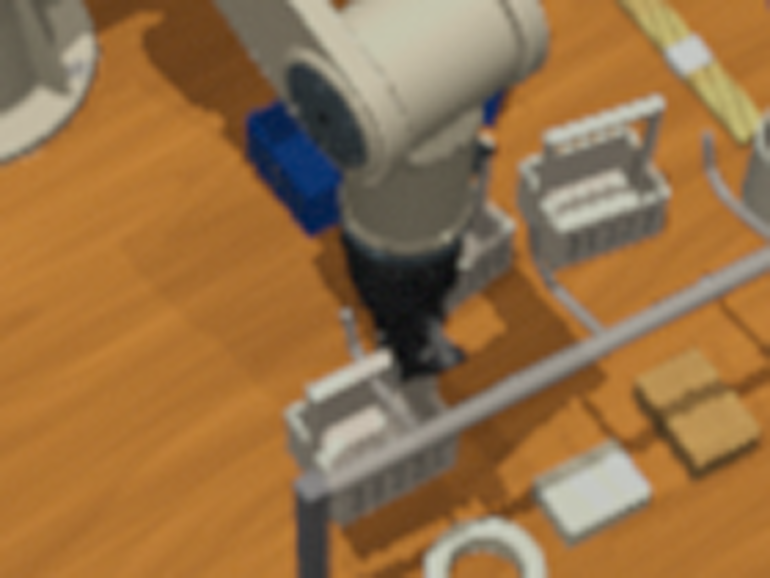

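The hook's tip (347,315) stands before the bar and the hook crosses under it at mid bar. Final lowering and gentle release.

{"fn": "send_rows", "kwargs": {
  "moves": [
    [[0,0,-0.001,0,0,0,-1],[0,0,-0.001,0,0,0,-1],[0,0,-0.001,0,0,0,-1],[0,0,0,0,0,0,-1],[0,0,0,0,0,0,-1]]
  ]
}}

```text
clock: 30.0
eef_pos: [582.0, 55.1, 233.8]
tcp_rot: [3.14, -0.0, 1.482]
contact_force: [-2.0, 0.5, 10.4]
opening: 0.129
grasp_force: 43.5
```

{"fn": "send_rows", "kwargs": {
  "moves": [
    [[0,0,0.001,0,0,0,-1],[0,0,0,0,0,0,-0.7],[0,0,0,0,0,0,-0.5],[0,0,0,0,0,0,-0.3],[0,0,0,0,0,0,-0.3],[0,0,0,0,0,0,-0.3],[0,0,0,0,0,0,-0.3],[0,0,0.01,0,0,0,-0.3],[0,0,0.02,0,0,0,-0.3],[0,0,0.03,0,0,0,-0.3]]
  ]
}}

```text
clock: 31.0
eef_pos: [580.6, 54.9, 293.2]
tcp_rot: [-3.139, 0.0, 1.482]
contact_force: [0.1, 0.9, 0.2]
opening: 0.352
grasp_force: 0.0
```

```bash
python3 - <<'E'
from h import *
s=snap("scene"); t=snap("top")
[print(np.round(np.r_[b[0],b[1],b[2][1],b[2][2]],1)) for b in blobs(s,(230,140,345,240),150)]
print("t");[print(np.round(np.r_[b[0],b[1],b[2][1],b[2][2]],1)) for b in blobs(t,(132,120,290,250),150)]
for q in((319.4,161.5),(289.9,171.5),(258.6,189.1)): print(np.round(onz(s,*q,140),1))
E
```

```text
[ 45.  299.2 237.    4.   16.   90. ]
[161.  318.  228.9   9.9  16.8  59. ]
[ 62.  273.1 218.6   5.5  14.   52.1]
[ 45.  274.6 207.4   2.2  17.9  63.4]
[ 81.  316.6 176.2   6.9  15.3  69.4]
[ 54.  319.4 161.4   2.5  20.2  71.6]
[ 35.  334.7 149.6   5.4   6.3  63.4]
[ 70.  279.5 142.3   7.   15.   90. ]
t
[ 55.  202.2 220.1   3.6  16.2  82.9]
[ 42.  164.6 213.1  21.5   3.1   9. ]
[ 67.  203.5 210.8   7.2  18.5  85.6]
[145.  163.3 203.3  30.8   9.5  14. ]
[ 47.  225.6 183.1   6.   10.    0. ]
[ 45.  270.4 179.6   6.    9.    0. ]
[ 44.  255.8 168.6   5.    7.   90. ]
[ 26.  231.5 153.5  12.1   2.9  65.6]
[ 96.  215.1 151.7   9.   10.   90. ]
[ 45.  204.4 150.5   4.4   9.5   8.1]
[161.  243.6 124.4  31.    8.    0. ]
[454.1 351.6 140. ]
[422.7 214.8 140. ]
[419.6  54.2 140. ]
```

{"fn": "send_rows", "kwargs": {
  "moves": [
    [[-0.027,0.03,0,0,0,0.028,-0.3],[-0.027,0.03,0,0,0,0.028,0],[-0.027,0.03,0,0,0,0.028,0.3],[-0.027,0.03,0,0,0,0.028,0.3],[-0.027,0.03,0,0,0,0.028,0.3],[-0.027,0.03,0,0,0,0.028,0.3],[0,0,0,0,0,0,0.3],[0,0,0,0,0,0,0.3]]
  ]
}}

```text
clock: 31.9
eef_pos: [419.1, 235.5, 293.6]
tcp_rot: [3.141, 0.0, 1.652]
contact_force: [0.3, -0.5, 0.1]
opening: 0.65
grasp_force: 0.0
```

{"fn": "send_rows", "kwargs": {
  "moves": [
    [[0.001,0,-0.04,0,0,0,0.3],[0,0,-0.04,0,0,0,0.3],[0,0,-0.035,0,0,0,0.3],[0,0,-0.03,0,0,0,0.3],[0,0,-0.015,0,0,0,0.3],[0,0,0,0,0,0,0],[0,0,0,0,0,0,-0.5],[0,0,0,0,0,0,-1],[0,0,0,0,0,0,-1],[0,0,0,0,0,0,-1]]
  ]
}}

```text
clock: 32.9
eef_pos: [421.4, 235.3, 134.4]
tcp_rot: [3.139, -0.001, 1.65]
contact_force: [0.4, -0.9, 3.4]
opening: 0.131
grasp_force: 42.8
```

{"fn": "send_rows", "kwargs": {
  "moves": [
    [[0,0,0.02,0,0,0,-1],[0,0,0.03,0,0,0,-1],[0,0,0.035,0,0,0,-1],[0,0,0.035,0,0,0,-1],[0,0,0.026,0,0,0,-1],[0.024,-0.007,0,0,0,-0.042,-1],[0.024,-0.007,0,0,0,-0.042,-1],[0.023,-0.007,0,0,0,-0.042,-1],[0.023,-0.006,0,0,0,-0.042,-1],[0,0,0,0,0,0,-1]]
  ]
}}

```text
clock: 33.9
eef_pos: [516.6, 207.4, 279.5]
tcp_rot: [3.14, -0.0, 1.48]
contact_force: [0.3, -0.6, -1.5]
opening: 0.129
grasp_force: 42.1
```

{"fn": "send_rows", "kwargs": {
  "moves": [
    [[0,0,0,0,0,0,-1],[0,0,0,0,0,0,-1]]
  ]
}}

```text
clock: 34.1
eef_pos: [513.5, 208.1, 279.3]
tcp_rot: [-3.141, 0.0, 1.483]
contact_force: [-0.2, -0.0, -2.0]
opening: 0.13
grasp_force: 42.1
```

```bash
python3 - <<'E'
from h import *
s=snap("scene"); p=sense()["eef_pos"]; print(p,sense()["tcp_rot"],sense()["contact_force"])
d=np.array([.088,.996,0]); bc=p-24*d+[0,0,6]; print("pred bar near end",np.round(proj(s,bc-50*d),1),"hook1 tip",np.round(proj(s,[561,180,266]),1))
save(s,"hk9.png",(240,125,360,235),5.4)
E
```

```text
[513.52959801 208.17646808 279.31510152] [-3.14104468e+00  8.28183398e-05  1.48263204e+00] [-0.31173369  0.25740899 -1.48112462]
pred bar near end [[287.8 173.9]] hook1 tip [[305.5 180.6]]
```

View pics/hk9.png

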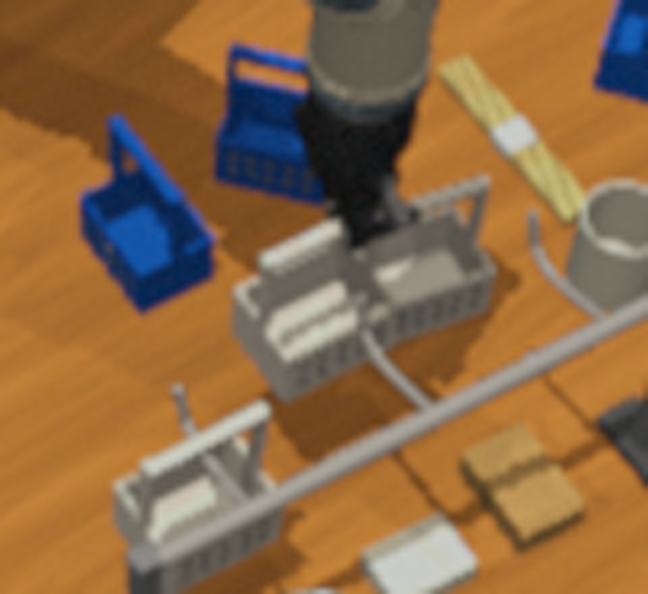

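The image shows basket C hanging on hook0. Basket B is held level with its bar's near end at (262,262), within 1 px of the prediction, and the hook1 tip is ahead at (362,300). That uses up my picture views, so from here I check numerically. Moving over the tip.

{"fn": "send_rows", "kwargs": {
  "moves": [
    [[0.015,-0.001,0.001,0,0,0,-1],[0.015,-0.001,0.001,0,0,0,-1],[0.015,-0.001,0,0,0,0,-1],[0.015,-0.001,0,0,0,0,-1],[0.013,-0.001,0,0,0,0,-1],[0.007,-0.001,0,0,0,0,-1],[0,0,0,0,0,0,-1],[0,0,0,0,0,0,-1]]
  ]
}}

```text
clock: 34.95
eef_pos: [594.1, 201.9, 281.0]
tcp_rot: [-3.141, 0.0, 1.482]
contact_force: [1.5, -0.5, -0.9]
opening: 0.129
grasp_force: 42.1
```

{"fn": "send_rows", "kwargs": {
  "moves": [
    [[0,0,-0.015,0,0,0,-1],[0,0,-0.012,0,0,0,-1],[0,0,-0.01,0,0,0,-1],[0,0,-0.005,0,0,0,-1],[0,0,-0.003,0,0,0,-1],[0,0,0,0,0,0,-1],[0,0,0,0,0,0,-1]]
  ]
}}

```text
clock: 35.65
eef_pos: [594.6, 202.1, 236.7]
tcp_rot: [3.141, -0.0, 1.482]
contact_force: [-0.2, 0.2, -1.4]
opening: 0.131
grasp_force: 42.1
```

{"fn": "send_rows", "kwargs": {
  "moves": [
    [[0,0,-0.001,0,0,0,-1],[0,0,-0.001,0,0,0,-1],[0,0,-0.001,0,0,0,-1],[0,0,-0.001,0,0,0,-1],[0,0,0,0,0,0,-1],[0,0,0,0,0,0,-1]]
  ]
}}

```text
clock: 36.25
eef_pos: [595.1, 202.2, 234.0]
tcp_rot: [3.14, -0.001, 1.482]
contact_force: [-1.7, -0.1, 8.6]
opening: 0.125
grasp_force: 43.5
```

{"fn": "send_rows", "kwargs": {
  "moves": [
    [[0,0,0.001,0,0,0,-1],[0,0,0,0,0,0,-0.7],[0,0,0,0,0,0,-0.5],[0,0,0,0,0,0,-0.3],[0,0,0,0,0,0,-0.3],[0,0,0,0,0,0,-0.3],[0,0,0,0,0,0,-0.3],[0,0,0.01,0,0,0,-0.3],[0,0,0.02,0,0,0,-0.3],[0,0,0.03,0,0,0,-0.3]]
  ]
}}

```text
clock: 37.25
eef_pos: [593.6, 201.7, 293.1]
tcp_rot: [-3.139, 0.001, 1.482]
contact_force: [0.3, 0.2, 0.2]
opening: 0.348
grasp_force: 0.0
```

```bash
python3 - <<'E'
from h import *
s=snap("scene"); t=snap("top"); print(sense()["eef_pos"])
for n,f in(("s",s),("t",t)):
  print(n)
  for b in blobs(f,(230,130,345,240) if n=="s" else (132,120,290,250),145): print(np.round(np.r_[b[0],b[1],b[2][1],b[2][2]],1), np.round(onz(f,*b[1],140)[:2]),np.round(onz(f,*b[1],239)[:2]))
E
```

```text
[596.44646625 202.73066302 298.40352425]
s
[ 55.  298.5 236.9   5.   17.   90. ] [691.  56.] [726.  22.]
[167.  317.7 229.2   9.8  17.4  63.4] [708. 138.] [742.  98.]
[173.  286.  215.8   9.4  56.8  63.4] [588.  72.] [631.  36.]
[ 78.  277.6 205.9   4.4  25.5  61.9] [531.  71.] [578.  36.]
[ 77.  306.5 201.3   5.5  16.4  56.3] [582. 181.] [625. 138.]
[ 53.  307.9 190.7   2.9  18.4  60.3] [544. 217.] [590. 171.]
[ 29.  335.4 149.6   5.    5.   90. ] [444. 451.] [497. 389.]
t
[ 81.  168.9 205.2  14.7   9.   11.3] [442. 317.] [427. 301.]
[ 37.  251.6 176.8   2.   15.   90. ] [551.  27.] [531.  27.]
[ 59.  181.1 178.9  11.4   6.3  76. ] [538. 278.] [518. 265.]
[ 50.  255.7 169.    6.    7.   90. ] [580.  13.] [558.  14.]
[ 33.  246.7 168.5   6.3   6.3  11.3] [581.  45.] [559.  45.]
[ 58.  223.8 166.6  11.4   6.   71.6] [587. 127.] [564. 122.]
[ 26. 212. 151.   7.   4.  90.] [643. 172.] [617. 164.]
[ 42.  249.  151.7   5.4  14.   13. ] [643.  38.] [617.  38.]
[118.  241.8 157.1  38.1  15.4  28.1] [623.  64.] [598.  62.]
[ 76.  179.5 121.5   6.   22.   90. ] [751. 294.] [719. 279.]
```

{"fn": "send_rows", "kwargs": {
  "moves": [
    [[-0.036,0,0,0,0,-0.033,-0.3],[-0.036,0,0,0,0,-0.033,0],[-0.037,0,0,0,0,-0.033,0.3],[-0.037,0,0,0,0,-0.033,0.3],[0,-0.02,0,0,0,0,0.3],[0,-0.02,0,0,0,0,0.3]]
  ]
}}

```text
clock: 37.95
eef_pos: [447.4, 162.0, 293.9]
tcp_rot: [3.141, -0.001, 1.352]
contact_force: [1.1, 0.9, -1.0]
opening: 0.651
grasp_force: 0.0
```

```bash
python3 - <<'E'
from h import *
s=snap("scene"); t=snap("top"); print(sense()["eef_pos"],sense()["tcp_rot"])
for n,f in(("s",s),("t",t)):
  print(n)
  for lo in(150,110):
    for b in blobs(f,(295,145,345,190) if n=="s" else (140,185,187,225),lo): print(lo,np.round(np.r_[b[0],b[1],b[2][1],b[2][2]],1), np.round(onz(f,*b[1],140)[:2]))
E
```

```text
[448.05780569 160.68373652 293.78829398] [3.14092568e+00 2.72534941e-04 1.34891619e+00]
s
150 [ 34.  315.1 186.6   2.2  13.9  63.4] [546. 254.]
150 [ 41.  318.3 177.7   2.8  14.9  69.4] [518. 294.]
150 [ 42.  321.6 160.7   2.5  15.8  71.6] [456. 362.]
150 [ 35.  334.7 149.6   5.4   6.3  63.4] [442. 449.]
110 [ 55.  314.6 186.3   4.9  15.1  72.9] [543. 253.]
110 [140.  318.7 176.2   7.9  22.1  71.6] [513. 300.]
110 [ 75.  320.7 161.9   7.3  21.2  71.6] [459. 355.]
110 [ 42.  334.5 149.7   5.8   6.7  63.4] [442. 447.]
t
150 [140.  160.9 203.1  26.9   9.5  14. ] [449. 346.]
110 [ 29.  153.1 210.1  10.    5.6  32. ] [423. 372.]
110 [336.  163.6 200.7  31.5  14.3  14. ] [458. 337.]
110 [133.  183.5 195.4  30.1   6.5  76. ] [478. 267.]
```

{"fn": "send_rows", "kwargs": {
  "moves": [
    [[0,0.04,0,0,0,0,0.3],[0,0.04,0,0,0,0,0.3],[0,0.04,0,0,0,0,0.3],[0,0.03,0,0,0,0,0.3],[0,0.014,0,0,0,0,0.3],[0,0,0,0,0,0,0.3],[0,0,0,0,0,0,0.3]]
  ]
}}

```text
clock: 38.75
eef_pos: [448.3, 325.5, 293.1]
tcp_rot: [-3.141, 0.001, 1.35]
contact_force: [-0.7, -0.8, -1.1]
opening: 0.652
grasp_force: 0.0
```

{"fn": "send_rows", "kwargs": {
  "moves": [
    [[0.001,0,-0.04,0,0,0,0.3],[0,0,-0.04,0,0,0,0.3],[0,0,-0.035,0,0,0,0.3],[0,0,-0.03,0,0,0,0.3],[0,0,-0.015,0,0,0,0.3],[0,0,0,0,0,0,0],[0,0,0,0,0,0,-0.5],[0,0,0,0,0,0,-1],[0,0,0,0,0,0,-1],[0,0,0,0,0,0,-1]]
  ]
}}

```text
clock: 39.75
eef_pos: [450.5, 326.2, 134.8]
tcp_rot: [3.139, -0.001, 1.35]
contact_force: [3.1, -3.4, 7.0]
opening: 0.128
grasp_force: 40.3
```

{"fn": "send_rows", "kwargs": {
  "moves": [
    [[0,0,0.02,0,0,0,-1],[0,0,0.03,0,0,0,-1],[0,0,0.035,0,0,0,-1],[0,0,0.035,0,0,0,-1],[0,0,0.027,0,0,0,-1],[0.019,-0.004,0,0,0,0.033,-1],[0.019,-0.004,0,0,0,0.033,-1],[0.018,-0.004,0,0,0,0.033,-1],[0.018,-0.004,0,0,0,0.033,-1],[0,0,0,0,0,0,-1]]
  ]
}}

```text
clock: 40.75
eef_pos: [525.0, 309.5, 280.5]
tcp_rot: [3.141, -0.0, 1.482]
contact_force: [-0.8, 0.8, -1.4]
opening: 0.13
grasp_force: 39.3
```

{"fn": "send_rows", "kwargs": {
  "moves": [
    [[0,0,0,0,0,0,-1],[0,0,0,0,0,0,-1]]
  ]
}}

```text
clock: 40.95
eef_pos: [522.6, 310.1, 280.3]
tcp_rot: [-3.141, 0.0, 1.481]
contact_force: [0.4, 1.0, -1.4]
opening: 0.128
grasp_force: 39.3
```

```bash
python3 - <<'E'
from h import *
s=snap("scene"); p=sense()["eef_pos"]; print(p,sense()["tcp_rot"],sense()["contact_force"])
d=np.array([.088,.996,0]); bc=p+24*d+[0,0,6]; print("pred bar far end, centre",np.round(proj(s,[bc+50*d,bc]),1),"hook2 tip",np.round(proj(s,[574.2,329.4,266]),1))
for b in blobs(s,(295,110,360,200),140,8): print(np.round(np.r_[b[0],b[1],b[2][1],b[2][2]],1),np.round(cv2.boxPoints(b[2])).tolist())
E
```

```text
[522.60390298 310.1571393  280.38434147] [-3.14114710e+00  4.93940453e-05  1.48181015e+00] [ 0.51931832 -0.18229382 -1.56988563]
pred bar far end, centre [[341.5 147.9]
 [331.1 152.9]] hook2 tip [[337.6 164.7]]
[ 22.  309.7 198.1   9.    3.   -0. ] [[305.0, 199.0], [305.0, 196.0], [314.0, 196.0], [314.0, 199.0]]
[ 75.  310.6 189.3   3.4  24.2  61.4] [[299.0, 193.0], [320.0, 182.0], [322.0, 185.0], [301.0, 196.0]]
[ 86.  340.3 190.5   4.2  42.5  66.4] [[320.0, 197.0], [359.0, 180.0], [361.0, 184.0], [322.0, 201.0]]
[ 13.  353.8 170.4   6.3   1.6  18.4] [[351.0, 170.0], [351.0, 169.0], [357.0, 171.0], [357.0, 172.0]]
[ 35.  324.  171.7  10.5   6.9  24. ] [[319.0, 173.0], [321.0, 167.0], [331.0, 171.0], [328.0, 177.0]]
```

```bash
python3 - <<'E'
from h import *
s=snap("scene"); p=sense()["eef_pos"]
d=np.array([.088,.996,0]); bc=p+24*d+[0,0,6]
for dv in(-1,0,1):
  print(dv,[(int(k),s["img"][int(round(v+dv)),int(round(u))].tolist()) for k,(u,v) in zip(range(0,72,6),proj(s,[bc+k*d for k in range(0,72,6)]))])
# hook 2 tip: bright unsaturated
g=s["img"].astype(int); print(g[140:176:2,326:350:2].mean(2).astype(int)); print((g.max(2)-g.min(2))[140:176:2,326:350:2])
E
```

```text
-1 [(0, [27, 27, 25]), (6, [58, 55, 49]), (12, [63, 60, 57]), (18, [86, 84, 81]), (24, [125, 122, 115]), (30, [146, 143, 133]), (36, [148, 130, 112]), (42, [138, 131, 119]), (48, [153, 128, 108]), (54, [181, 119, 56]), (60, [179, 117, 51]), (66, [181, 119, 52])]
0 [(0, [29, 31, 30]), (6, [71, 67, 62]), (12, [58, 57, 54]), (18, [73, 72, 69]), (24, [104, 100, 97]), (30, [118, 113, 104]), (36, [137, 127, 115]), (42, [125, 119, 107]), (48, [137, 126, 113]), (54, [171, 120, 76]), (60, [178, 116, 50]), (66, [177, 115, 50])]
1 [(0, [27, 28, 27]), (6, [71, 69, 63]), (12, [55, 54, 52]), (18, [63, 61, 61]), (24, [90, 89, 84]), (30, [91, 88, 84]), (36, [115, 109, 97]), (42, [102, 96, 87]), (48, [119, 111, 100]), (54, [153, 118, 88]), (60, [181, 118, 50]), (66, [179, 116, 49])]
[[ 23  25  21  22  22  19  58 119 118 121 119 119]
 [ 26  22  23  24  24  27 104 120 120 119 119 120]
 [ 20  23  20  18  18  49 121 120 120 118 117 117]
 [ 21  24  14  23  44  56 118 124 118 115 115 116]
 [ 17  18  17  24  63 115 126 129 119 116 112 108]
 [ 17  21  17  39  64 100 112  95 107 110 112 112]
 [ 22  14  23  66
[... 814 characters left out ...]
  3   3   6  43  19  65 131 128 126]
 [  4   2   4   3   5   7  19  15  75 127 124 128]
 [  3   3   1   9   4   5   4  12 101 126 123 128]
 [  1   3   3   2   1   5   3  24  95 127 132 135]
 [  5   2   3   1   6  29  16  42  76  97 133 132]
 [  5   2   8  12  15  20  16  54  79  77 102 130]
 [  7  13  15  16  15  16  16  57  81  81  84 106]
 [ 16  15  16  18  15  16  16  24  67  85  82  37]
 [ 15  20  21  22  17  16  13  16  25  81  68  20]
 [ 21  21  21  23  21  16  12  20  20  47  49  19]
 [ 22  23  21  20  21  19  11  19  16  80  40  15]
 [ 21  22  23  22  19  17  14   9  30  88  23  17]
 [ 22  23  22  19  16  12  13  14  38  77  16  19]
 [ 24  21  14  13  13   7  13  15  33  63  13  19]]
```

The bar's far end matches the prediction within 2 mm. Moving onto hook2.

{"fn": "send_rows", "kwargs": {
  "moves": [
    [[0.015,-0.002,0.001,0,0,0,-1],[0.015,-0.001,0,0,0,0,-1],[0.015,-0.001,0,0,0,0,-1],[0.015,-0.001,0,0,0,0,-1],[0.013,-0.001,0,0,0,0,-1],[0.007,-0.001,0,0,0,0,-1],[0,0,0,0,0,0,-1],[0,0,0,0,0,0,-1]]
  ]
}}

```text
clock: 41.85
eef_pos: [603.2, 302.9, 281.0]
tcp_rot: [-3.141, 0.0, 1.482]
contact_force: [-0.1, 0.5, -1.9]
opening: 0.128
grasp_force: 39.3
```

{"fn": "send_rows", "kwargs": {
  "moves": [
    [[0,0,-0.015,0,0,0,-1],[0,0,-0.012,0,0,0,-1],[0,0,-0.01,0,0,0,-1],[0,0,-0.005,0,0,0,-1],[0,0,-0.003,0,0,0,-1],[0,0,0,0,0,0,-1],[0,0,0,0,0,0,-1]]
  ]
}}

```text
clock: 42.55
eef_pos: [603.6, 303.1, 236.6]
tcp_rot: [3.141, -0.0, 1.482]
contact_force: [1.0, 0.9, -1.6]
opening: 0.128
grasp_force: 39.3
```

{"fn": "send_rows", "kwargs": {
  "moves": [
    [[0,0,-0.001,0,0,0,-1],[0,0,-0.001,0,0,0,-1],[0,0,-0.001,0,0,0,-1],[0,0,-0.001,0,0,0,-1],[0,0,0,0,0,0,-1],[0,0,0,0,0,0,-1]]
  ]
}}

```text
clock: 43.15
eef_pos: [604.1, 303.3, 234.4]
tcp_rot: [3.14, -0.001, 1.482]
contact_force: [-3.6, -1.9, 11.0]
opening: 0.128
grasp_force: 40.9
```

Contact at the expected height. Release, rise, retreat clear and let things settle.

{"fn": "send_rows", "kwargs": {
  "moves": [
    [[0,0,0.001,0,0,0,-1],[0,0,0,0,0,0,-0.7],[0,0,0,0,0,0,-0.5],[0,0,0,0,0,0,-0.3],[0,0,0,0,0,0,-0.3],[0,0,0,0,0,0,-0.3],[0,0,0,0,0,0,-0.3],[0,0,0.01,0,0,0,-0.3],[0,0,0.02,0,0,0,-0.3],[0,0,0.03,0,0,0,-0.3]]
  ]
}}

```text
clock: 44.15
eef_pos: [602.7, 302.7, 293.1]
tcp_rot: [-3.139, 0.001, 1.482]
contact_force: [1.1, 0.7, -0.5]
opening: 0.35
grasp_force: 0.0
```

{"fn": "send_rows", "kwargs": {
  "moves": [
    [[-0.03,-0.01,0.01,0,0,0,-0.3],[-0.04,-0.02,0.01,0,0,0,-0.3],[-0.04,-0.03,0,0,0,0,-0.3],[-0.04,-0.04,0,0,0,0,-0.3],[-0.03,-0.045,0,0,0,0,-0.3],[-0.02,-0.045,0,0,0,0,-0.3],[0,-0.045,0,0,0,0,-0.3],[0,-0.045,0,0,0,0,-0.3],[0,-0.045,0,0,0,0,-0.3],[0,-0.045,0,0,0,0,-0.3]]
  ]
}}

```text
clock: 45.15
eef_pos: [410.2, -60.7, 314.5]
tcp_rot: [3.14, 0.0, 1.482]
contact_force: [0.7, -1.2, -0.1]
opening: 0.347
grasp_force: 0.0
```

{"fn": "send_rows", "kwargs": {
  "moves": [
    [[0,-0.04,0,0,0,0,-0.3],[0,-0.04,0,0,0,0,-0.3],[0,0,0,0,0,0,-0.3],[0,0,0,0,0,0,-0.3],[0,0,0,0,0,0,-0.3],[0,0,0,0,0,0,-0.3],[0,0,0,0,0,0,-0.3],[0,0,0,0,0,0,-0.3],[0,0,0,0,0,0,-0.3],[0,0,0,0,0,0,-0.3]]
  ]
}}

```text
clock: 46.15
eef_pos: [410.4, -138.7, 313.3]
tcp_rot: [-3.142, 0.0, 1.482]
contact_force: [0.4, 0.2, -0.2]
opening: 0.349
grasp_force: 0.0
```

```bash
cat > chk.py <<'E'
from h import *
s=snap("scene"); t=snap("top"); print(sense()["clock"],sense()["eef_pos"])
print("pred bars scene",np.round(proj(s,[[577.7,28,239],[590.9,177.4,239],[604.1,326.8,239]]),1).tolist())
for b in blobs(s,(250,150,362,245),150): print("s",np.round(np.r_[b[0],b[1],b[2][1],b[2][2]],1),np.round(onz(s,*b[1],239)[:2]))
for b in blobs(s,(140,200,265,275),140): print("packs s",np.round(np.r_[b[0],b[1]],1),np.round(onz(s,*b[1],42)[:2]))
print("pred bars top",np.round(proj(t,[[577.7,28,239],[590.9,177.4,239],[604.1,326.8,239]]),1).tolist())
for b in blobs(t,(132,125,290,190),150): print("t",np.round(np.r_[b[0],b[1],b[2][1],b[2][2]],1),np.round(onz(t,*b[1],239)[:2]))
E
python3 chk.py
```

```text
46.25 [ 410.34388686 -138.85727504  313.30358628]
pred bars scene [[275.8, 206.9], [309.3, 190.1], [341.1, 174.1]]
s [ 90.  298.2 239.   10.   21.   90. ] [732.  16.]
s [163.  317.9 228.9   9.8  17.   63.4] [741.  99.]
s [ 64.  273.2 218.6   5.1  13.7  59. ] [613.  -9.]
s [ 69.  277.4 205.9   3.   24.2  61.4] [578.  35.]
s [ 71.  306.1 201.6   5.5  15.8  56.3] [625. 135.]
s [ 48.  334.8 186.8   5.3  10.9  54.5] [636. 268.]
s [ 64.  310.3 189.3   2.6  23.7  61.4] [590. 183.]
s [ 72.  343.  173.1   5.1  25.9  70.8] [605. 336.]
packs s [141.  158.  259.6] [ 411. -435.]
packs s [366.  233.2 262.4] [ 596. -193.]
packs s [138.  180.5 249. ] [ 423. -338.]
pred bars top [[251.7, 163.2], [207.8, 158.4], [163.9, 153.6]]
t [ 41.  252.  176.9  17.2   2.9   5.7] [530.  26.]
t [ 45.  210.4 172.5  15.2   2.9   5.7] [542. 167.]
t [ 45.  170.8 168.5  17.2   3.1   5.2] [553. 301.]
t [ 86.  252.2 168.9  15.1   6.7   4.4] [558.  26.]
t [ 71.  213.1 164.5   7.   10.   90. ] [570. 159.]
t [ 97.  171.  160.5   7.   15.   90. ] [581. 302.]
t [ 60.  206.7 157.4  28.2   3.3   7.1] [594. 181.]
t [ 59.  163.1 152.7  28.3   3.7   8.1] [607. 330.]
t [ 83.  215.5 150.8  10.8   7.5   5.7] [618. 152.]
t [ 37.  204.6 149.5   4.4   7.6   9.5] [622. 189.]
t [ 41.  249.  151.7   5.4  14.   13. ] [618.  38.]
t [118.  241.8 157.2  38.1  15.4  28.1] [598.  62.]
```

All three bars sit at the hook seats and both packs are in the tray. I'll wait to let any sway die out, then compare.

{"fn": "send_rows", "kwargs": {
  "moves": [
    [[0,0,0,0,0,0,-0.3],[0,0,0,0,0,0,-0.3],[0,0,0,0,0,0,-0.3],[0,0,0,0,0,0,-0.3],[0,0,0,0,0,0,-0.3],[0,0,0,0,0,0,-0.3],[0,0,0,0,0,0,-0.3],[0,0,0,0,0,0,-0.3],[0,0,0,0,0,0,-0.3],[0,0,0,0,0,0,-0.3]]
  ]
}}

```text
clock: 47.25
eef_pos: [410.3, -138.9, 313.3]
tcp_rot: [-3.142, -0.0, 1.482]
contact_force: [0.2, -0.3, -0.1]
opening: 0.349
grasp_force: 0.0
```

{"fn": "send_rows", "kwargs": {
  "moves": [
    [[0,0,0,0,0,0,-0.3],[0,0,0,0,0,0,-0.3],[0,0,0,0,0,0,-0.3],[0,0,0,0,0,0,-0.3],[0,0,0,0,0,0,-0.3],[0,0,0,0,0,0,-0.3],[0,0,0,0,0,0,-0.3],[0,0,0,0,0,0,-0.3],[0,0,0,0,0,0,-0.3],[0,0,0,0,0,0,-0.3]]
  ]
}}

```text
clock: 48.25
eef_pos: [410.3, -139.0, 313.3]
tcp_rot: [3.142, 0.0, 1.482]
contact_force: [-0.2, 0.2, 1.2]
opening: 0.346
grasp_force: 0.0
```

{"fn": "send_rows", "kwargs": {
  "moves": [
    [[0,0,0,0,0,0,-0.3],[0,0,0,0,0,0,-0.3],[0,0,0,0,0,0,-0.3],[0,0,0,0,0,0,-0.3],[0,0,0,0,0,0,-0.3],[0,0,0,0,0,0,-0.3],[0,0,0,0,0,0,-0.3],[0,0,0,0,0,0,-0.3]]
  ]
}}

```text
clock: 49.05
eef_pos: [410.3, -139.0, 313.3]
tcp_rot: [-3.142, 0.0, 1.482]
contact_force: [0.4, -0.3, -0.3]
opening: 0.35
grasp_force: 0.0
```

```bash
python3 chk.py; python3 - <<'E'
from h import *
import time
fs=[]
for i in range(10): fs.append(snap("scene")["img"].astype(int))
d=max(np.abs(f-fs[0])[150:245,250:362].mean() for f in fs); q=max(np.abs(f-fs[0])[300:380,400:500].mean() for f in fs); print("diff rack/ref",d,q)
E
```

```text
49.15 [ 410.34328254 -138.94880366  313.32718333]
pred bars scene [[275.8, 206.9], [309.3, 190.1], [341.1, 174.1]]
s [ 91.  298.3 239.   10.   21.   90. ] [733.  16.]
s [164.  317.8 228.9   9.8  17.   63.4] [741.  99.]
s [ 64.  273.2 218.6   5.1  13.7  59. ] [613.  -9.]
s [ 70.  277.4 205.9   3.5  24.2  61.7] [578.  35.]
s [ 71.  306.1 201.6   5.5  15.8  56.3] [625. 135.]
s [ 49.  334.7 186.9   5.5  11.2  49.4] [636. 267.]
s [ 64.  310.3 189.3   2.6  23.7  61.4] [590. 183.]
s [ 71.  342.8 173.1   5.1  25.9  70.8] [605. 336.]
packs s [141.  158.  259.6] [ 411. -435.]
packs s [365.  233.2 262.5] [ 596. -193.]
packs s [138.  180.5 249. ] [ 423. -338.]
pred bars top [[251.7, 163.2], [207.8, 158.4], [163.9, 153.6]]
t [ 37.  251.7 176.8   2.   15.   90. ] [531.  27.]
t [ 42.  210.3 172.4  15.2   2.5   5.7] [542. 167.]
t [ 45.  170.6 168.5  17.2   3.1   5.2] [553. 302.]
t [ 84.  252.2 168.8  15.1   6.7   4.4] [558.  26.]
t [ 70.  213.1 164.5   7.   10.   90. ] [570. 159.]
t [ 99.  171.1 160.6   7.   15.   90. ] [580. 301.]
t [ 61.  206.5 157.4  28.1   3.9   9.1] [594. 182.]
t [ 60.  163.1 152.7  28.3   3.7   8.1] [607. 330.]
t [ 83.  215.5 150.8  10.8   7.5   6.3] [618. 152.]
t [ 37.  204.6 149.5   4.4   7.6   9.5] [622. 189.]
t [ 41.  249.1 151.6   4.9  13.6   8.7] [618.  38.]
t [118.  241.9 157.2  38.1  15.4  28.1] [598.  62.]
diff rack/ref 0.9372493734335839 1.6620416666666666
```

Everything is still and in place, so I'm handing in.

```bash
python3 -c "from rig import sign_off; print(sign_off())"
```

```text
the job is handed in; nothing more can be done
None
```

I stamped both packs, tall then flat, and laid them side by side in the tray; the three white baskets hang still on their hooks, and I handed the job in at about 50 s (no verdict was returned).

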